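# Close up the cup-handle moulds for casting

## Robot

A 6-joint arm with a two-finger parallel gripper is mounted at the origin on the work surface. World frame = base frame: x ahead of the robot, y to its left, z up, the work surface at z = 0. Lengths are in m, angles in rad, forces in N, time in s.
With the tool pointing down it reaches from about 0.325 to 1 m from the base axis. Payload 5.1 kg.
Tool frame: the origin (TCP) lies between the finger pads; the fingertips stand 8 mm ahead of it and the grasp point (between the pads) lies 11 mm behind it (nose_length is the distance from the TCP to the fingertips, in m); z points along the fingers, y is the direction in which the jaws open and shut (so a half turn about z gives the same grasp; the last joint's range is limited). The gripper opens to 85 mm and grips with 20 to 120 N. Pads are 22 mm wide; open, the fingers measure 114 mm over their backs; the gripper's body (76 mm by 85 mm) begins 54 mm behind the grasp point. The pads swing forward as they close: fully open they stand 13 mm farther back than shut.
Start: joints at [-1.416, 0.124, 1.65, -0, 1.367, -0.083], TCP at [0.153, -0.632, 0.239] pointing down, gripper open.
Joint ranges: [-2.61, 2.61], [-1.02, 2.33], [0.03, 2.71], [-1.35, 4.49], [0.32, 2.68], [-2.91, 2.91]. Speed limits (rad/s): [2.57, 2.57, 3.14, 3.14, 3.14, 3.14].

## Interface

Orientations are given as a rotation vector (axis times angle).
In Python, from workcell import sense, get_image, close_job, nose_length gives the robot as it stands.
- The arm moves only by the tool servo_tool, never from a script. Its argument "plan" is a list of rows, each a list of 6 numbers: the shift along the tool's x, y, z in mm, then the turn, a rotation vector about the tool's x, y, z in rad. A call has 1 to 12 rows; each row shifts and turns the commanded pose from where the row before left it, along the tool's axes as they then stand; what a row does not reach is not made up. A row lasts 1/12 s, in which the tool goes at most 41.7 mm and 7.16 degrees, less where a joint would pass 70% of its speed; a pose out of reach is approached as far as the arm can. A call is refused whole if a number of a shift passes 41.7 or a number of a turn 0.125, either way. A call with a gripper value outside its range is refused whole. "gripper" is the opening, from 0 (shut) to 1 (fully open), set as the call begins (left out, the last holds). The fingers move at their own pace and stop on an object; "force" is the grip in N (left out, the last holds). Time passes only in rows, so rows that do not move let the fingers close. It gives the time, the measured TCP pose, the force and the opening at its end, in the units of the state.
- sense(): the state, without advancing time (a new reading comes with each control period).
- get_image(name): name is "scene" or "top" or "wrist"; returns a dict with "img" (400x640x3 uint8, red, green, blue), "intrinsics" (3x3 intrinsics, pixels), "R" (3x3) and "t" (3): a world point X has camera coordinates R X + t. Camera axes: x right, y down, z forward; pixel columns grow to the right and rows downward; lengths in m; the calibration is good to about 2 mm. The wrist camera is an equidistant fisheye: a pixel r from the principal point sees the ray r / f radians off the axis. A picture is of the moment at which its call begins. There is no depth.
- close_job(): hands the job in, once; it reports no verdict.
The state is a dict: "t": time; "joints": joint angles; "joint_vel": joint speeds; "joint_efforts": joint torques, N m; "position": TCP position; "orientation": TCP orientation; "contact_force": force on the tool from outside, world axes, zero at the start; "ft_torque": the same for the moment, N m; "width": opening from 0.0 (shut) to 1.0 (fully open).
Only numpy, scipy, OpenCV 4.12 (cv2) and the standard library are available. Lean on these libraries where they do the work, as an engineer would, in place of code of your own. Each camera call takes 0.05 s, during which the arm holds its last target. There are 200 camera calls.

## Task

Turn the cup-handle moulds round for the next casting: lay the clay handles that still lie on the plaster bottom halves flat on the plywood ware board, side by side, and put every loose plaster top half onto a bottom half, turned so that its notches go over the keys and it sits flat and fully home. With all top halves home, swing the steel hold-down frame right down over the moulds, and last swing the hasp leaf over the staple until it lies in place. Leave the mug, the jar and the upright clay stub where they are.

Things in the scene. Friction and masses are not known exactly. Their poses are not given: they have to be found in the camera images.
- casting_board: fixed plywood board, 260 (x) x 330 (y) x 18 mm, on the table; origin at table level under the middle bottom half's centre, x towards the hinge side (roughly to the robot's right), z up. A wooden strike block 26 (x) x 90 (y) mm, top 62 mm above the table, is centred at x = -115 mm and carries the staple. Two hinge posts 82 mm tall stand at x = +105, y = +/-140 mm
- bottom_half_1 (a point): centre of the parting (top) face of the first (board's -y end) of three fixed plaster bottom halves, 90 (x) x 52 (y) x 22 mm, in a row 100 mm apart along the board's y; the face is 40 mm above the table; axes as the board's. On it stand two keys 12 mm high, 39 mm either side of its centre: at -x a wide one, 20 mm across, at +x a narrow one, 10 mm across, both 12 mm long
- bottom_half_2 (a point): centre of the parting (top) face of the middle of three fixed plaster bottom halves, 90 (x) x 52 (y) x 22 mm, in a row 100 mm apart along the board's y; the face is 40 mm above the table; axes as the board's. Keys as on the first; their upper 7 mm taper in by 2.5 mm a side. About 1.2 mm play all round once a top half is home
- bottom_half_3 (a point): centre of the parting (top) face of the third (board's +y end) of three fixed plaster bottom halves, 90 (x) x 52 (y) x 22 mm, in a row 100 mm apart along the board's y; the face is 40 mm above the table; axes as the board's. Keys as on the first. A top half goes home only with its wide notch on the wide key; turned round it stays perched on that key
- top_half_a: loose white plaster top half, 90 mm long (own x), 52 mm wide (own y), 24 mm thick, about 0.2 kg, parting face down; origin: centre of its underside, z up. Square notches go right through it at the middle of its ends: at -x a wide one, 22.5 mm across, at +x a narrow one, 12.5 mm across, both 13 mm deep. The pouring hole marked on top lies near +x. Absent: None
- top_half_b: loose white plaster top half, 90 mm long (own x), 52 mm wide (own y), 24 mm thick, about 0.2 kg, parting face down; origin: centre of its underside, z up. Same as top_half_a (wide notch at -x, narrow at +x). Best gripped across its 52 mm width near the middle. Absent: None
- top_half_c: loose white plaster top half, 90 mm long (own x), 52 mm wide (own y), 24 mm thick, about 0.2 kg, parting face down; origin: centre of its underside, z up. Same as top_half_a (wide notch at -x, narrow at +x). Any top half fits any bottom half. Absent: None
- hold_down (a joint): angle of the steel hold-down frame (272 mm wide, open grate) on its hinge along the board's y: 0 = fully down, level, its pads 1.5 mm over seated top halves; grows as the front rail swings up and back to +x; 1.57 = upright, stop 2.3. Starts open; stiff hinge, stays where left, about 3 N at the rail moves it. A top half not home keeps it from going down
- hold_down_hinge_line (a point): middle of the frame's hinge line, fixed, 105 mm to the board's +x of its origin and 73.5 mm above the table; axis along the board's y
- front_rail (a point): middle of the frame's front rail, a round bar 12 mm thick, 272 mm long, parallel to the hinge line and 177 mm from it; moves with the frame. Pinch it from above or push it 60 to 110 mm to one side of its middle, clear of the hasp; when down, its centre is 73.5 mm above the table
- hasp_leaf (a joint): angle of the steel hasp leaf on its hinge at the middle of the front rail, measured from the frame's plane: 0 = closed (frame down: leaf level over the strike block, staple through its slot); grows as its tip swings up and back over the frame, stop 2.2. Starts about square to the frame; friction keeps it where left, 1 N at the tip moves it
- hasp_tip (a point): middle of the hasp leaf near its free end, 64 mm from its hinge; the leaf is 34 mm wide and 3 mm thick
- staple (a point): middle of the fixed wire staple, 14 mm wide, that stands 16 mm high, its wire 4 mm thick, on the strike block
- handle_a: cast clay cup handle, a flat C bent from a round strand 12 mm thick; starts lying on a bottom half between its keys, on the face; origin: in the mid-plane of the strand, so 6 mm above what it lies on; either face may be up. Its straight back, 40 mm long, runs along own x at y = +12 mm (pinch it there across y); its two ends reach to x = +/-25, y = -14 mm. 22 g. Absent: None
- handle_b: cast clay cup handle, a flat C bent from a round strand 12 mm thick; starts lying on a bottom half between its keys, on the face; origin: in the mid-plane of the strand, so 6 mm above what it lies on; either face may be up. Its straight back, 40 mm long, runs along own x at y = +12 mm (pinch it there across y); its two ends reach to x = +/-25, y = -14 mm. 22 g. Absent: None
- handle_c: cast clay cup handle, a flat C bent from a round strand 12 mm thick; starts lying on a bottom half between its keys, on the face; origin: in the mid-plane of the strand, so 6 mm above what it lies on; either face may be up. Its straight back, 40 mm long, runs along own x at y = +12 mm (pinch it there across y); its two ends reach to x = +/-25, y = -14 mm. 22 g. Absent: None
- ware_board: fixed pale plywood ware board, 110 (x) x 190 (y) x 10 mm, flat on the table; origin: centre of its underside
- ware_top (a point): centre of the ware board's top face, 10 mm above the table; axes as the ware board's
- clay_mug: bystander: terracotta mug with handle, 84 mm across, 105 mm tall; origin: centre of its underside
- slip_jar: bystander: white jar with blue cap, 76 mm across, 110 mm tall; origin: centre of its underside
- handle_stub: bystander: upright piece of clay tube, 48 mm across, 55 mm tall; origin: centre of its underside
Mind the look-alikes: they are no part of the job. Leave any blue look-alike of the handle_a alone.

How it is judged:
On the way, in this order (a step that is already met when the one before it is completed fails the run):
1. every top half sits fully home on a bottom half, while the hold-down frame is still up (((horizontal distance between top_half_a and bottom_half_1 below 0.0035 m and z of top_half_a in the frame of bottom_half_1 between -0.003 and 0.0025 m and angle between the x axis of top_half_a and the x axis of bottom_half_1, either way round below 0.07 rad and angle between top_half_a's own z axis and vertical below 0.04 rad) or (horizontal distance between top_half_a and bottom_half_2 below 0.0035 m and z of top_half_a in the frame of bottom_half_2 between -0.003 and 0.0025 m and angle between the x axis of top_half_a and the x axis of bottom_half_2, either way round below 0.07 rad and angle between top_half_a's own z axis and vertical below 0.04 rad) or (horizontal distance between top_half_a and bottom_half_3 below 0.0035 m and z of top_half_a in the frame of bottom_half_3 between -0.003 and 0.0025 m and angle between the x axis of top_half_a and the x axis of bottom_half_3, either way round below 0.07 rad and angle between top_half_a's own z axis and vertical below 0.04 rad)) and ((horizontal distance between top_half_b and bottom_half_1 below 0.0035 m and z of top_half_b in the frame of bottom_half_1 between -0.003 and 0.0025 m and angle between the x axis of top_half_b and the x axis of bottom_half_1, either way round below 0.07 rad and angle between top_half_b's own z axis and vertical below 0.04 rad) or (horizontal distance between top_half_b and bottom_half_2 below 0.0035 m and z of top_half_b in the frame of bottom_half_2 between -0.003 and 0.0025 m and angle between the x axis of top_half_b and the x axis of bottom_half_2, either way round below 0.07 rad and angle between top_half_b's own z axis and vertical below 0.04 rad) or (horizontal distance between top_half_b and bottom_half_3 below 0.0035 m and z of top_half_b in the frame of bottom_half_3 between -0.003 and 0.0025 m and angle between the x axis of top_half_b and the x axis of bottom_half_3, either way round below 0.07 rad and angle between top_half_b's own z axis and vertical below 0.04 rad)) and ((horizontal distance between top_half_c and bottom_half_1 below 0.0035 m and z of top_half_c in the frame of bottom_half_1 between -0.003 and 0.0025 m and angle between the x axis of top_half_c and the x axis of bottom_half_1, either way round below 0.07 rad and angle between top_half_c's own z axis and vertical below 0.04 rad) or (horizontal distance between top_half_c and bottom_half_2 below 0.0035 m and z of top_half_c in the frame of bottom_half_2 between -0.003 and 0.0025 m and angle between the x axis of top_half_c and the x axis of bottom_half_2, either way round below 0.07 rad and angle between top_half_c's own z axis and vertical below 0.04 rad) or (horizontal distance between top_half_c and bottom_half_3 below 0.0035 m and z of top_half_c in the frame of bottom_half_3 between -0.003 and 0.0025 m and angle between the x axis of top_half_c and the x axis of bottom_half_3, either way round below 0.07 rad and angle between top_half_c's own z axis and vertical below 0.04 rad)) and value of joint hold_down above 0.5 rad), for 0.2 s.
2. the hold-down frame is fully down, before the hasp is closed (value of joint hold_down below 0.04 rad and value of joint hasp_leaf above 0.4 rad), for 0.1 s.
3. the hasp leaf lies over the staple (value of joint hasp_leaf below 0.12 rad and value of joint hold_down below 0.04 rad), for 0.2 s.
At the end, for the whole second after the job is handed in: Top halves at rest, home on bottom halves: within 3.5 mm sideways, 0.07 rad in turn, 0.04 rad flat, 2.5 mm in height; frame within 0.04 rad of down, hasp leaf within 0.12 rad of closed; handles at rest, flat (0.15 rad) on the ware board, origins 5 mm in from its edges, under 10 mm above it (all of step 3 and ((horizontal distance between top_half_a and bottom_half_1 below 0.0035 m and z of top_half_a in the frame of bottom_half_1 between -0.003 and 0.0025 m and angle between the x axis of top_half_a and the x axis of bottom_half_1, either way round below 0.07 rad and angle between top_half_a's own z axis and vertical below 0.04 rad) or (horizontal distance between top_half_a and bottom_half_2 below 0.0035 m and z of top_half_a in the frame of bottom_half_2 between -0.003 and 0.0025 m and angle between the x axis of top_half_a and the x axis of bottom_half_2, either way round below 0.07 rad and angle between top_half_a's own z axis and vertical below 0.04 rad) or (horizontal distance between top_half_a and bottom_half_3 below 0.0035 m and z of top_half_a in the frame of bottom_half_3 between -0.003 and 0.0025 m and angle between the x axis of top_half_a and the x axis of bottom_half_3, either way round below 0.07 rad and angle between top_half_a's own z axis and vertical below 0.04 rad)) and ((horizontal distance between top_half_b and bottom_half_1 below 0.0035 m and z of top_half_b in the frame of bottom_half_1 between -0.003 and 0.0025 m and angle between the x axis of top_half_b and the x axis of bottom_half_1, either way round below 0.07 rad and angle between top_half_b's own z axis and vertical below 0.04 rad) or (horizontal distance between top_half_b and bottom_half_2 below 0.0035 m and z of top_half_b in the frame of bottom_half_2 between -0.003 and 0.0025 m and angle between the x axis of top_half_b and the x axis of bottom_half_2, either way round below 0.07 rad and angle between top_half_b's own z axis and vertical below 0.04 rad) or (horizontal distance between top_half_b and bottom_half_3 below 0.0035 m and z of top_half_b in the frame of bottom_half_3 between -0.003 and 0.0025 m and angle between the x axis of top_half_b and the x axis of bottom_half_3, either way round below 0.07 rad and angle between top_half_b's own z axis and vertical below 0.04 rad)) and ((horizontal distance between top_half_c and bottom_half_1 below 0.0035 m and z of top_half_c in the frame of bottom_half_1 between -0.003 and 0.0025 m and angle between the x axis of top_half_c and the x axis of bottom_half_1, either way round below 0.07 rad and angle between top_half_c's own z axis and vertical below 0.04 rad) or (horizontal distance between top_half_c and bottom_half_2 below 0.0035 m and z of top_half_c in the frame of bottom_half_2 between -0.003 and 0.0025 m and angle between the x axis of top_half_c and the x axis of bottom_half_2, either way round below 0.07 rad and angle between top_half_c's own z axis and vertical below 0.04 rad) or (horizontal distance between top_half_c and bottom_half_3 below 0.0035 m and z of top_half_c in the frame of bottom_half_3 between -0.003 and 0.0025 m and angle between the x axis of top_half_c and the x axis of bottom_half_3, either way round below 0.07 rad and angle between top_half_c's own z axis and vertical below 0.04 rad)) and linear speed of each of top_half_a, top_half_b, top_half_c, handle_a, handle_b, handle_c below 0.02 m/s and x of handle_a in the frame of ware_top between -0.05 and 0.05 m and y of handle_a in the frame of ware_top between -0.09 and 0.09 m and z of each of handle_a, handle_b, handle_c in the frame of ware_top below 0.01 m and (angle between handle_a's own z axis and vertical below 0.15 rad or angle between handle_a's own z axis and vertical above 2.99 rad) and x of handle_b in the frame of ware_top between -0.05 and 0.05 m and y of handle_b in the frame of ware_top between -0.09 and 0.09 m and (angle between handle_b's own z axis and vertical below 0.15 rad or angle between handle_b's own z axis and vertical above 2.99 rad) and x of handle_c in the frame of ware_top between -0.05 and 0.05 m and y of handle_c in the frame of ware_top between -0.09 and 0.09 m and (angle between handle_c's own z axis and vertical below 0.15 rad or angle between handle_c's own z axis and vertical above 2.99 rad)); the robot touches nothing.
It fails at once if a bystander (mug, jar, clay stub) is moved more than 25 mm (distance of any of clay_mug, slip_jar, handle_stub from where it was at the start of the episode above 0.025 m).
Of top_half_a, top_half_b, top_half_c only 2 to 3 are there at a start; the rules pass over those that are not, and their reading is None.
Of handle_a, handle_b, handle_c only 2 to 3 are there at a start; the rules pass over those that are not, and their reading is None.
At some moment in a run one of top_half_a, top_half_b, top_half_c may be knocked a few centimetres aside while the robot is not near it.
Once in a run the grip may slacken for a moment while it holds something.
It also fails if it takes over 210 s, if anything falls off the work surface, if the arm or the gripper's body presses on something with over 40 N, if the wrist force passes 120 N, or if a joint passes its speed limit or range.

## Working session

There is one attempt and no reset: what is moved stays moved. The work goes in short steps, Python scripts to look and compute and a tool call to move; the robot and the scene stay as the last step left them, time stands still between calls to the robot, and variables do not carry over. Pictures are saved under pics/ and viewed, about 12 in all and at most 16, crops included, and the job is handed in when it is done.

Besides the shell and the picture viewer there is one more tool, called after ">>>" by a JSON object that holds its "fn" and its "kwargs". servo_tool: Moves the arm, as the interface text tells. Its arguments: {"type":"object","properties":{"plan":{"type":"array","items":{"type":"array","items":{"type":"number"}}},"gripper":{"type":"number"},"force":{"type":"number"}},"required":["plan"]}

```bash
ls; mkdir -p pics; cat > h.py <<'E'
import numpy as np, cv2
from workcell import sense, get_image, nose_length
from scipy.spatial.transform import Rotation as Ro
def snap(n,fn=None):
    d=get_image(n)
    d={k:np.array(v) for k,v in d.items()}
    d['name']=n
    if fn: cv2.imwrite('pics/'+fn+'.png',d['img'][:,:,::-1]); np.savez('pics/'+fn+'.npz',**d)
    return d
def load(fn): 
    d=dict(np.load('pics/'+fn+'.npz')); d['name']=str(d['name']); return d
def ray(d,u,v):
    K=d['intrinsics'];x=(u-K[0,2])/K[0,0];y=(v-K[1,2])/K[1,1]
    if d['name']=='wrist':
        r=np.hypot(x,y); c=np.array([x*np.sinc(r/np.pi),y*np.sinc(r/np.pi),np.cos(r)])
    else: c=np.array([x,y,1.])
    R=d['R']; return -R.T@d['t'], R.T@c
def pt(d,u,v,z):
    o,r=ray(d,u,v); return o+r*(z-o[2])/r[2]
def proj(d,X):
    K=d['intrinsics'];c=d['R']@np.array(X)+d['t']
    if d['name']=='wrist':
        r=np.hypot(c[0],c[1]);th=np.arctan2(r,c[2]);x,y=c[0]/r*th,c[1]/r*th
    else: x,y=c[0]/c[2],c[1]/c[2]
    return np.array([K[0,0]*x+K[0,2],K[1,1]*y+K[1,2]])
E
python3 - <<'E'
from h import *
for n in('scene','top','wrist'):
    d=snap(n,n+'0'); print(n,d['intrinsics'].tolist(),(-d['R'].T@d['t']).round(3),d['R'].round(3).tolist())
print(sense(),nose_length if not callable(nose_length) else nose_length())
E
```

```text
pics
scene [[366.30692680856646, 0.0, 317.09088343407467], [0.0, 366.30692680856646, 201.99464453859832], [0.0, 0.0, 1.0]] [1.001 0.003 0.788] [[0.175, 0.985, -0.015], [0.809, -0.152, -0.568], [-0.562, 0.087, -0.823]]
top [[449.07839586923524, 0.0, 321.923307903632], [0.0, 449.07839586923524, 195.462283864197], [0.0, 0.0, 1.0]] [0.39  0.063 1.106] [[-0.015, -1.0, 0.01], [-0.99, 0.013, -0.143], [0.143, -0.012, -0.99]]
wrist [[309.70691628693146, 0.0, 318.327294997485], [0.0, 309.70691628693146, 202.60876299518878], [0.0, 0.0, 1.0]] [ 0.235 -0.611  0.373] [[0.236, -0.972, -0.002], [-0.918, -0.223, 0.328], [-0.32, -0.075, -0.945]]
{'t': 0.15, 'joints': array([-1.41559338e+00,  1.24398750e-01,  1.65137112e+00, -4.69067020e-05,
        1.36753144e+00, -8.26449604e-02]), 'joint_vel': array([ 8.20889434e-05, -7.58948961e-04, -4.71467210e-03,  1.44971786e-03,
       -5.25289338e-04, -9.05919169e-05]), 'joint_efforts': array([ 2.25035355e-04, -4.24226475e+01, -3.66013634e+01, -1.80195475e-04,
        4.65916950e-03, -1.56772779e-05]), 'position': array([ 0.15300538, -0.63124714,  0.23830089]), 'orientation': array([-3.11770760e+00, -3.72543020e-01,  1.69361616e-04]), 'contact_force': array([ 0.41687889,  0.02028745, -1.17593377]), 'ft_torque': array([ 0.00596744, -0.0208482 ,  0.00153771]), 'width': 0.9983921502943098} 0.008
```

View pics/top0.png

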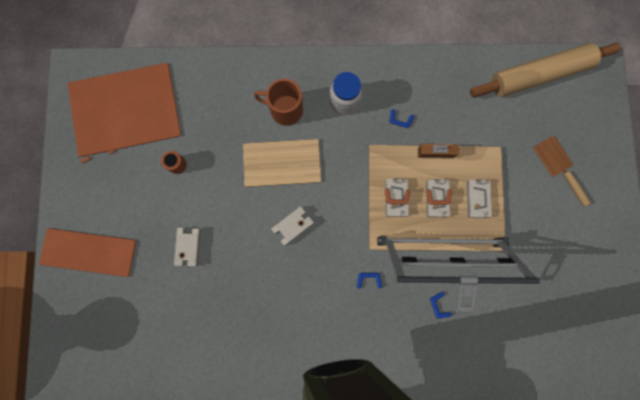

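View pics/scene0.png

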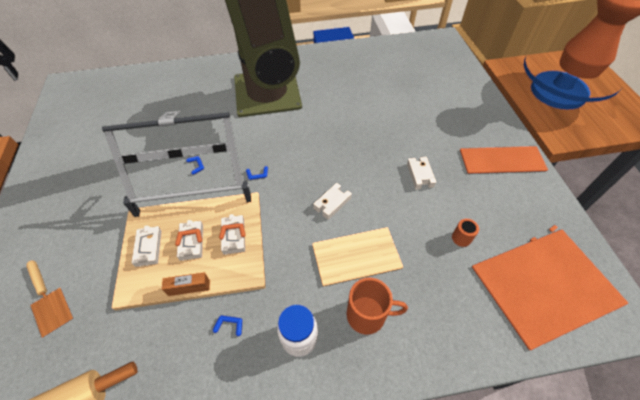

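Top view: loose white top halves at (187,246) and (293,225); clay handles on the bottom halves at (398,195) and (439,195), with the third (482,197) empty. The ware board is at (282,162) and the frame is up, its rail at row 281. Look-alikes to leave: blue handles at (402,118), (370,279) and (440,305), plus the terracotta bat pieces. The mug is at (285,102), jar at (346,90) and stub at (173,162).

```bash
cat > m.py <<'E'
from h import *
def blobs(d,mask,amin):
    n,l,s,c=cv2.connectedComponentsWithStats(mask.astype(np.uint8))
    return [(l==i,c[i],s[i]) for i in range(1,n) if s[i][4]>=amin]
def rect(mask):
    cs,_=cv2.findContours(mask.astype(np.uint8),cv2.RETR_EXTERNAL,cv2.CHAIN_APPROX_NONE)
    return max(cs,key=cv2.contourArea)[:,0,:].astype(float)
def prect(d,mask,z):
    c=rect(mask); P=np.array([pt(d,u,v,z)[:2] for u,v in c],np.float32)
    (cx,cy),(w,h),a=cv2.minAreaRect(P*1000); 
    if w<h: w,h,a=h,w,a+90
    return cx,cy,w,h,a
E
python3 - <<'E'
from m import *
d=load('top0'); hsv=cv2.cvtColor(d['img'],cv2.COLOR_RGB2HSV); H,S,V=cv2.split(hsv)
for p in [(187,246),(293,232),(282,162),(435,230),(398,188),(439,188),(482,180)]: print(p,hsv[p[1],p[0]])
w=(S<50)&(V>135)
for m,c,s in blobs(d,w,80): print('white',c.round(),s[4],np.round(prect(d,m,.024),1),np.round(prect(d,m,.04),1))
y=(H>8)&(H<28)&(S>50)&(V>140)
for m,c,s in blobs(d,y,300): print('ply',c.round(),s[4],np.round(prect(d,m,.010),1),np.round(prect(d,m,.018),1))
for p in [(285,102),(173,162),(346,90)]: print(p,pt(d,*p,.0).round(3))
for u,v in [(395,281),(540,281),(468,281),(468,308)]: print('rail@.2/.25',pt(d,u,v,.2).round(3),pt(d,u,v,.25).round(3))
s=load('scene0')
for u,v in [(105,129),(232,115),(168,122),(168,115)]: print('scene rail',pt(s,u,v,.2).round(3),pt(s,u,v,.25).round(3))
im=cv2.resize(d['img'][130:320,150:560],None,fx=1.95,fy=1.95,interpolation=cv2.INTER_CUBIC); cv2.imwrite('pics/crop0.png',im[:,:,::-1])
E
```

```text
(187, 246) [ 19  26 165]
(293, 232) [ 17  28 171]
(282, 162) [ 17  94 165]
(435, 230) [ 17  97 161]
(398, 188) [ 30   7 104]
(439, 188) [ 30   7 106]
(482, 180) [ 17  34 141]
white [397. 184.] 145 [ 568.9 -132.    52.2   30.2   85.4] [ 566.2 -129.1   51.4   29.8   85.4]
white [438. 184.] 156 [ 570.7 -234.1   54.3   26.8   85.4] [ 568.  -229.7   53.5   26.4   85.4]
white [479. 199.] 620 [ 535.  -334.6   88.9   52.9  178.3] [ 532.8 -328.8   87.6   52.1  178.3]
white [397. 210.] 207 [ 509.1 -131.2   53.6   27.    88. ] [ 507.3 -128.3   52.8   26.6   88. ]
white [438. 211.] 194 [ 505.7 -232.1   52.    26.9   89.2] [ 504.  -227.8   51.2   26.5   89.2]
white [291. 225.] 658 [474.8 124.8  88.9  50.7 127.6] [473.5 123.9  87.6  49.9 127.6]
white [186. 247.] 669 [427.3 377.8  88.1  50.5 177. ] [426.7 373.2  86.8  49.8 177. ]
ply [550.  66.] 1522 [ 879.3 -546.   272.    42.9  106.2] [ 875.7 -541.6  270.    42.6  106.2]
ply [281. 162.] 3241 [633.6 150.9 188.5 108.9  92.9] [631.8 150.3 187.2 108.1  92.9]
ply [430. 191.] 7370 [ 540.9 -230.7  330.   259.7   88.3] [ 539.8 -228.5  327.6  257.8   88.3]
ply [433. 247.] 506 [ 419.5 -228.8  211.9   15.8   88.2] [ 419.3 -226.7  210.4   15.7   88.2]
(285, 102) [0.793 0.141 0.   ]
(173, 162) [0.64  0.422 0.   ]
(346, 90) [ 0.824 -0.016  0.   ]
rail@.2/.25 [ 0.347 -0.09   0.2  ] [ 0.35  -0.082  0.25 ]
rail@.2/.25 [ 0.343 -0.379  0.2  ] [ 0.346 -0.355  0.25 ]
rail@.2/.25 [ 0.345 -0.235  0.2  ] [ 0.348 -0.219  0.25 ]
rail@.2/.25 [ 0.293 -0.232  0.2  ] [ 0.298 -0.216  0.25 ]
scene rail [ 0.31  -0.376  0.2  ] [ 0.369 -0.344  0.25 ]
scene rail [ 0.319 -0.087  0.2  ] [ 0.377 -0.08   0.25 ]
scene rail [ 0.315 -0.235  0.2  ] [ 0.373 -0.214  0.25 ]
scene rail [ 0.29  -0.236  0.2  ] [ 0.351 -0.216  0.25 ]
```

View pics/crop0.png

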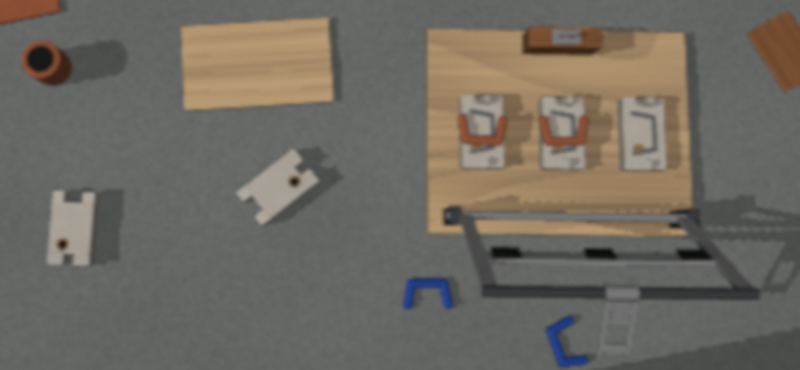

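```bash
cat > go.py <<'E'
import sys
from h import *
# python3 go.py x y z psi_deg : shift along tool axes (mm) from the present pose, and turn
def go(x,y,z,psi):
    s=sense();R=Ro.from_rotvec(s['orientation']).as_matrix()
    d=R.T@(np.array([x,y,z])-s['position'])*1000
    p=np.degrees(np.arctan2(R[1,0],R[0,0])); th=-np.radians((psi-p+180)%360-180)
    tilt=R.T@np.array([0,0,-1.])
    n=max(int(np.ceil(np.linalg.norm(d)/38)),1);k=max(int(np.ceil(abs(th)/.12)),1)
    print('psi',p.round(2),'tot',d.round(1),'rows',n,(d/n).round(1),'turn',round(th,4),'rows',k,round(th/k,4),'tiltfix',np.cross([0,0,1],tilt).round(4),'joints',s['joints'].round(2),'t',round(s['t'],1))
if __name__=='__main__': go(*map(float,sys.argv[1:5]))
E
```

>>> {"fn": "servo_tool", "kwargs": {"plan": [[0, 0, -30, 0, 0, 0], [0, 0, -30, 0, 0, 0], [0, 0, -30, 0, 0, 0], [28, -20.6, -10, 0, 0, 0], [28, -20.6, 0, 0, 0, 0], [28, -20.6, 0, 0, 0, 0], [28, -20.6, 0, 0, 0, 0], [28, -20.6, 0, 0, 0, 0], [28, -20.6, 0, 0, 0, 0], [28, -20.6, 0, 0, 0, 0], [28, -20.6, 0, 0, 0, 0], [28, -20.6, 0, 0, 0, 0]]}}

```text
t: 1.15
position: [0.355, -0.3906, 0.339]
orientation: [-3.119, -0.372, 0.0]
contact_force: [0.7, -0.4, -0.1]
width: 0.999
```

>>> {"fn": "servo_tool", "kwargs": {"plan": [[28, -20.6, 0, 0, 0, 0.09], [28, -20.6, 0, 0, 0, 0.09], [28, -20.6, 0, 0, 0, 0.087], [28, -20.6, 0, 0, 0, 0], [28, -20.6, 0, 0, 0, 0], [28, -20.6, 0, 0, 0, 0], [28, -20.6, 0, 0, 0, 0], [28, -20.6, 0, 0, 0, 0], [0, 0, 25, 0, 0, 0], [0, 0, 25, 0, 0, 0], [0, 0, 25, 0, 0, 0], [0, 0, 0, 0, 0, 0]]}}

```text
t: 2.15
position: [0.5685, -0.2183, 0.2571]
orientation: [-3.136, 0.045, 0.016]
contact_force: [-0.3, 0.6, -1.3]
width: 0.996
```

```bash
python3 - <<'E'
from h import *
s=sense();print(s['position'],s['orientation'],s['joints'])
d=snap('wrist','w1')
E
```

```text
[ 0.56847664 -0.21833191  0.25707419] [-3.13631286  0.04486942  0.01638095] [-4.54823797e-01  3.07700201e-02  1.71893761e+00 -7.09571989e-06
  1.40342893e+00  1.14458465e+00]
```

View pics/w1.png

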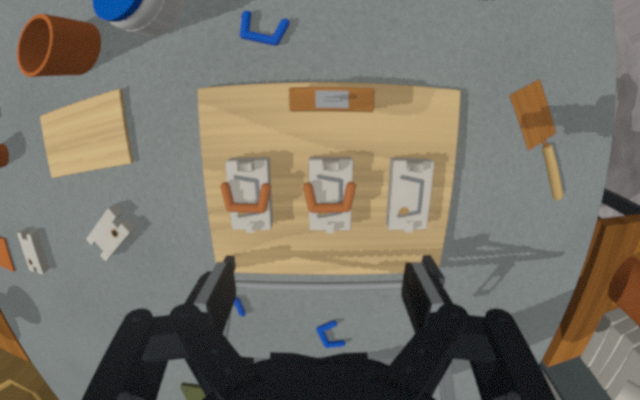

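```bash
python3 - <<'E'
from m import *
d=load('w1'); hsv=cv2.cvtColor(d['img'],cv2.COLOR_RGB2HSV); H,S,V=cv2.split(hsv)
box=np.zeros_like(V,bool); box[150:240,215:445]=1
w=(S<60)&(V>120)&box
o=(S>110)&((H<14))&box&(V>60)
for m,c,s in blobs(d,w,60): print('white',c.round(),s[4],np.round(prect(d,m,.04),1))
for m,c,s in blobs(d,w|o,60): print('w|o',c.round(),s[4],np.round(prect(d,m,.04),1))
for m,c,s in blobs(d,o,60):
    print('or',c.round(),s[4],np.round(prect(d,m,.046),1), pt(d,*c,.046).round(4))
for p in [(234,184),(270,184),(210,170),(427,175),(400,150)]: print(p,hsv[p[1],p[0]])
im=cv2.resize(d['img'][150:240,215:445],None,fx=3.4,fy=3.4,interpolation=cv2.INTER_CUBIC)
cv2.imwrite('pics/w1c.png',im[:,:,::-1])
E
python3 go.py .56 -.13 .16 -1.7
```

```text
white [246. 178.] 1576 [ 558.1 -131.6   55.6   54.   178.9]
white [329. 177.] 1671 [ 555.3 -230.4   55.2   51.9  178.6]
white [409. 194.] 2955 [ 532.3 -328.    96.5   56.2  178.4]
white [252. 221.] 745 [ 507.1 -131.1   58.    34.2   99.8]
white [330. 221.] 748 [ 500.6 -229.3   52.7   28.4   91.5]
w|o [248. 194.] 2974 [ 538.  -127.2   96.3   61.6  178.6]
w|o [330. 193.] 3112 [ 534.7 -228.7   96.5   59.6  178.6]
w|o [409. 194.] 2955 [ 532.3 -328.    96.5   56.2  178.4]
or [246. 200.] 653 [ 537.8 -127.8   59.5   36.4   86.5] [ 0.5346 -0.1292  0.046 ]
or [329. 200.] 693 [ 535.6 -228.8   58.6   36.8   89.9] [ 0.532  -0.2288  0.046 ]
(234, 184) [ 21  23 154]
(270, 184) [ 16  89 126]
(210, 170) [ 19  92 185]
(427, 175) [ 21  19 185]
(400, 150) [ 20  94 181]
psi -1.66 tot [-11.2 -88.4 100.6] rows 4 [ -2.8 -22.1  25.2] turn 0.0007 rows 1 0.0007 tiltfix [-0.0031  0.007   0.    ] joints [-0.46  0.03  1.72 -0.    1.4   1.14] t 2.2
```

View pics/w1c.png

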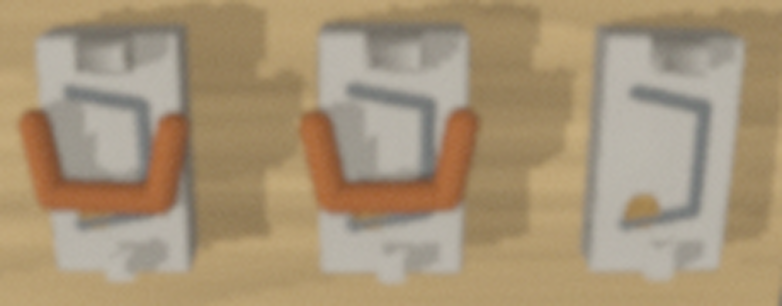

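```bash
python3 go.py .543 -.105 .13 7.4
```

```text
psi -1.66 tot [ -28.7 -112.8  130.8] rows 5 [ -5.7 -22.6  26.2] turn -0.1581 rows 2 -0.0791 tiltfix [-0.0031  0.007   0.    ] joints [-0.46  0.03  1.72 -0.    1.4   1.14] t 2.2
```

>>> {"fn": "servo_tool", "kwargs": {"plan": [[-5.7, -22.6, 26, 0, 0, 0], [-5.7, -22.6, 26, 0, 0, 0], [-5.7, -22.6, 26, 0, 0, 0], [-5.7, -22.6, 26, 0, 0, 0], [-5.7, -22.6, 26, 0, 0, 0], [0, 0, 0, -0.003, 0.007, -0.079], [0, 0, 0, 0, 0, -0.079], [0, 0, 0, 0, 0, 0], [0, 0, 0, 0, 0, 0]], "gripper": 0.36}}

```text
t: 2.95
position: [0.5471, -0.1067, 0.1365]
orientation: [3.131, 0.198, 0.016]
contact_force: [0.3, 0.0, 1.4]
width: 0.36
```

```bash
cat > hand.py <<'E'
from m import *
# handle pose: orange blob nearest xy; returns rect, and leg-fit from the strand blob
def handle(d,xy,z=.046):
    hsv=cv2.cvtColor(d['img'],cv2.COLOR_RGB2HSV); H,S,V=cv2.split(hsv)
    o=(S>130)&(H<12)&(V>60)
    best=min(blobs(d,o,300),key=lambda b:np.linalg.norm(pt(d,*b[1],z)[:2]-xy))
    c=rect(best[0]);P=np.array([pt(d,u,v,z)[:2] for u,v in c])
    return best[1],best[2],np.round(prect(d,best[0],z),1),P
E
python3 - <<'E'
from hand import *
d=snap('wrist','w2');s=sense();print(s['position'],s['width'],s['joints'].round(3))
for xy in [(.535,-.129),(.532,-.229)]:
    c,st,r,P=handle(d,np.array(xy)); print(c.round(),st,r)
h=Ro.from_rotvec(s['orientation']).as_matrix(); print(h.round(4).tolist())
for X in [(.543,-.105,.046),(.535,-.13,.04)]: print(proj(d,X).round())
snap('scene','s2')
E
```

```text
[ 0.5470663  -0.10681186  0.13637757] 0.3602121082811446 [-2.890e-01  2.000e-03  1.958e+00 -1.000e-03  1.171e+00  1.156e+00]Traceback (most recent call last):
  File "<stdin>", line 4, in <module>
  File "hand.py", line 6, in handle
    best=min(blobs(d,o,300),key=lambda b:np.linalg.norm(pt(d,*b[1],z)[:2]-xy))
ValueError: min() iterable argument is empty
```

View pics/w2.png

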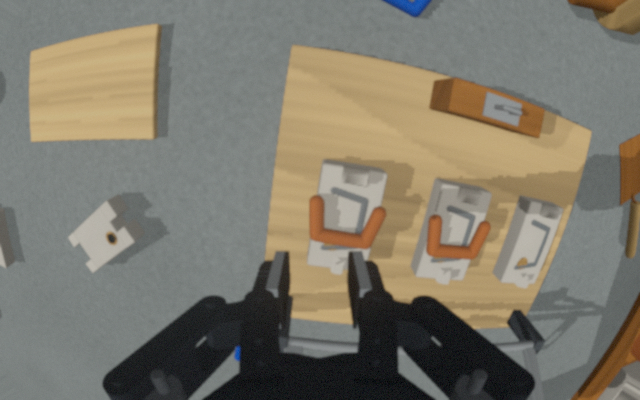

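```bash
sed -i 's/(S>130)&(H<12)&(V>60)/(S>110)\&(H<14)\&(V>60)/' hand.py; python3 - <<'E'
from hand import *
d=load('w2');s=sense()
for xy in [(.535,-.129),(.532,-.229)]:
    c,st,r,P=handle(d,np.array(xy)); print(c.round(),st,r)
h=Ro.from_rotvec(s['orientation']).as_matrix(); print(h.round(4).tolist(), s['joints'])
hsv=cv2.cvtColor(d['img'],cv2.COLOR_RGB2HSV)
for u,v in [(317,215),(340,238),(374,228)]: print(hsv[v,u],pt(d,u,v,.046).round(4))
E
python3 go.py .543 -.105 .13 7.4
```

```text
[343. 228.] [ 310  196   76   52 1613] [ 538.1 -128.7   60.6   38.    86.7]
[454. 241.] [ 427  215   63   44 1240] [ 535.6 -229.5   62.2   38.1   89.9]
[[0.992, 0.1261, 0.0101], [0.1262, -0.992, -0.0038], [0.0095, 0.0051, -0.9999]] [-2.88745201e-01  1.62157841e-03  1.95813628e+00 -8.65000114e-04
  1.17108480e+00  1.15589258e+00]
[ 11 158 161] [ 0.543  -0.1061  0.046 ]
[ 12 164 163] [ 0.5255 -0.1271  0.046 ]
[ 12 166 164] [ 0.5374 -0.1531  0.046 ]
psi 7.25 tot [-3.9 -2.3  6.3] rows 1 [-3.9 -2.3  6.3] turn -0.0026 rows 1 -0.0026 tiltfix [ 0.0051 -0.0095  0.    ] joints [-0.29  0.    1.96 -0.    1.17  1.16] t 3.0
```

>>> {"fn": "servo_tool", "kwargs": {"plan": [[-3.4, -1.5, 0, 0.005, -0.0095, 0], [0, 0, 25, 0, 0, 0], [0, 0, 25, 0, 0, 0], [0, 0, 20, 0, 0, 0], [0, 0, 13, 0, 0, 0], [0, 0, 0, 0, 0, 0], [0, 0, 0, 0, 0, 0], [0, 0, 0, 0, 0, 0]]}}

```text
t: 3.67
position: [0.543, -0.1055, 0.0527]
orientation: [-3.135, -0.201, 0.002]
contact_force: [0.3, 0.7, 0.2]
width: 0.36
```

>>> {"fn": "servo_tool", "kwargs": {"plan": [[0, 0, 0, 0, 0, 0], [0, 0, 0, 0, 0, 0], [0, 0, 0, 0, 0, 0], [0, 0, 0, 0, 0, 0], [0, 0, 0, 0, 0, 0], [0, 0, 0, 0, 0, 0]], "gripper": 0, "force": 25}}

```text
t: 4.17
position: [0.5431, -0.1054, 0.0528]
orientation: [-3.135, -0.202, 0.001]
contact_force: [-0.5, 0.1, 6.5]
width: 0.123
```

>>> {"fn": "servo_tool", "kwargs": {"plan": [[0, 0, -10, 0, 0, 0], [0, 0, -30, 0, 0, 0], [0, 0, -30, 0, 0, 0], [13.9, -31.3, -10, 0, 0, 0], [13.9, -31.3, 0, 0, 0, 0], [13.9, -31.3, 0, 0, 0, 0], [13.9, -31.3, 0, 0, 0, 0], [13.9, -31.3, 0, 0, 0, 0], [13.9, -31.3, 0, 0, 0, 0], [13.9, -31.3, 0, 0, 0, 0], [13.9, -31.3, 0, 0, 0, 0], [13.9, -31.3, 0, 0, 0, 0]]}}

```text
t: 5.17
position: [0.6301, 0.192, 0.1314]
orientation: [-3.134, -0.202, 0.005]
contact_force: [-0.3, -0.4, -0.1]
width: 0.121
```

>>> {"fn": "servo_tool", "kwargs": {"plan": [[13.9, -31.3, 0, 0, 0, 0], [0, 0, 20, 0, 0, 0], [0, 0, 20, 0, 0, 0], [0, 0, 20, 0, 0, 0], [0, 0, 0, 0, 0, 0], [0, 0, 0, 0, 0, 0]]}}

```text
t: 5.67
position: [0.6384, 0.2229, 0.0698]
orientation: [-3.135, -0.202, 0.011]
contact_force: [-0.1, -0.2, -0.2]
width: 0.12
```

```bash
python3 - <<'E'
from hand import *
d=snap('wrist','w3')
s=sense();p=s['position'];print(p,s['width'])
c,st,r,P=handle(d,p[:2]+[-.006,-.023],p[2]-.007); print(c.round(),st,r)
E
python3 go.py .641 .223 .024 7.4
```

```text
[0.63969988 0.22308418 0.07162776] 0.12528748818951865
[396. 282.] [ 362  255   57   49 1027] [631.5 179.4  35.5  20.4 141.5]
psi 7.37 tot [ 1.4  0.3 47.6] rows 2 [ 0.7  0.2 23.8] turn -0.0004 rows 1 -0.0004 tiltfix [-0.0012  0.0033  0.    ] joints [0.26 0.33 1.7  0.   1.11 1.7 ] t 5.7
```

View pics/w3.png

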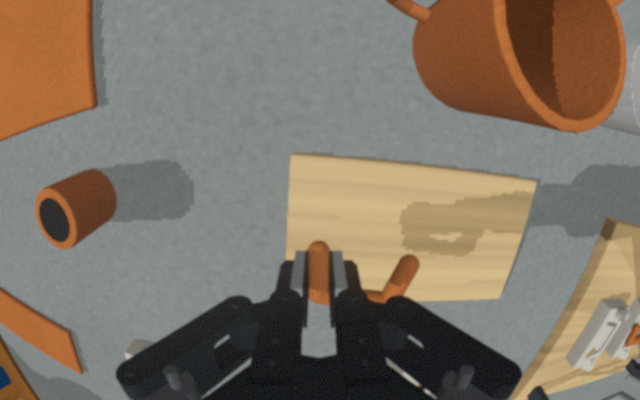

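The handle hangs level from its leg at (318,270) between the pads, over the ware board, with its other leg at (405,275).

>>> {"fn": "servo_tool", "kwargs": {"plan": [[1.4, 0.3, 20, 0, 0, 0], [0, 0, 18, 0, 0, 0], [0, 0, 8.5, 0, 0, 0], [0, 0, 0, 0, 0, 0], [0, 0, 0, 0, 0, 0]]}}

```text
t: 6.13
position: [0.6415, 0.223, 0.0257]
orientation: [-3.134, -0.202, 0.004]
contact_force: [0.0, -0.0, 0.3]
width: 0.119
```

>>> {"fn": "servo_tool", "kwargs": {"plan": [[0, 0, 0, 0, 0, 0], [0, 0, 0, 0, 0, 0], [0, 0, 0, 0, 0, 0], [0, 0, -10, 0, 0, 0], [0, 0, -30, 0, 0, 0], [0, 0, -30, 0, 0, 0], [0, 0, 0, 0, 0, 0], [0, 0, 0, 0, 0, 0]], "gripper": 0.36}}

```text
t: 6.8
position: [0.6436, 0.2237, 0.0994]
orientation: [-3.133, -0.202, -0.006]
contact_force: [-0.6, -0.4, -0.2]
width: 0.362
```

```bash
python3 - <<'E'
from hand import *
d=snap('wrist','w4')
c,st,r,P=handle(d,np.array([.633,.2]),.016); print(c.round(),st,r)
for xy in [(.535,-.229),]:
    t=snap('top','t4');c,st,r,P=handle(t,np.array(xy)); print(c.round(),st,r)
E
python3 go.py .541 -.206 .13 10.8
```

```text
[346. 231.] [ 312  200   78   52 1608] [634.3 200.3  60.4  37.5  87.8]
[553. 156.] [534 136  38  40 820] [ 631.8 -511.7   86.7   59.6   28.7]
psi 7.38 tot [-154.5  412.5  -35. ] rows 12 [-12.9  34.4  -2.9] turn -0.0597 rows 1 -0.0597 tiltfix [-0.0012  0.0027  0.    ] joints [0.26 0.31 1.69 0.   1.15 1.7 ] t 6.9
```

>>> {"fn": "servo_tool", "kwargs": {"plan": [[-12.9, 34.4, -10, 0, 0, 0], [-12.9, 34.4, -10, 0, 0, 0], [-12.9, 34.4, -10, 0, 0, 0], [-12.9, 34.4, 0, 0, 0, 0], [-12.9, 34.4, 0, 0, 0, 0], [-12.9, 34.4, 0, 0, 0, 0], [-12.9, 34.4, 0, 0, 0, 0], [-12.9, 34.4, 0, 0, 0, 0], [-12.9, 34.4, 0, 0, 0, 0], [-12.9, 34.4, 0, 0, 0, 0], [-12.9, 34.4, 0, 0, 0, 0], [-12.9, 34.4, 0, 0, 0, -0.06]]}}

```text
t: 7.9
position: [0.5391, -0.2074, 0.1231]
orientation: [-3.125, -0.297, 0.009]
contact_force: [1.1, -0.1, 0.1]
width: 0.363
```

>>> {"fn": "servo_tool", "kwargs": {"plan": [[0, 0, 0, 0, 0, 0], [0, 0, 0, 0, 0, 0], [0, 0, 0, 0, 0, 0]]}}

```text
t: 8.15
position: [0.5401, -0.2057, 0.1234]
orientation: [-3.125, -0.294, 0.008]
contact_force: [-0.5, 0.4, -0.4]
width: 0.358
```

```bash
python3 - <<'E'
from hand import *
d=snap('wrist','w5')
c,st,r,P=handle(d,np.array([.535,-.229]),.046); print(c.round(),st,r)
cx,cy,a=r[0]/1e3,r[1]/1e3,np.radians(r[4])
ux=np.array([np.cos(a),np.sin(a)]);uy=np.array([-ux[1],ux[0]])
p=np.array([cx,cy])+uy*.001+.0233*ux-.005*uy; l=5*ux-26*uy; print(p,np.degrees(np.arctan2(l[1],l[0])))
import go; go.go(p[0],p[1],.0535,np.degrees(np.arctan2(l[1],l[0])))
E
```

```text
[347. 229.] [ 312  196   81   56 1829] [ 535.6 -228.9   60.8   37.9   89.6]
[ 0.53976257 -0.20562849] 10.485527054658734
psi 10.84 tot [-0.4  0.6 70.1] rows 2 [-0.2  0.3 35.1] turn 0.0061 rows 1 0.0061 tiltfix [-0.003   0.0043  0.    ] joints [-0.46  0.07  1.91 -0.    1.17  0.93] t 8.2
```

>>> {"fn": "servo_tool", "kwargs": {"plan": [[-0.4, 0.6, 22, -0.003, 0.004, 0.006], [0, 0, 22, 0, 0, 0], [0, 0, 18, 0, 0, 0], [0, 0, 8, 0, 0, 0], [0, 0, 0, 0, 0, 0], [0, 0, 0, 0, 0, 0], [0, 0, 0, 0, 0, 0]]}}

```text
t: 8.78
position: [0.5417, -0.2068, 0.0561]
orientation: [3.126, 0.288, 0.005]
contact_force: [0.5, -1.2, -0.8]
width: 0.363
```

>>> {"fn": "servo_tool", "kwargs": {"plan": [[0, 0, 0, 0, 0, 0], [0, 0, 0, 0, 0, 0], [0, 0, 0, 0, 0, 0], [0, 0, 0, 0, 0, 0], [0, 0, 0, 0, 0, 0], [0, 0, -10, 0, 0, 0], [0, 0, -25, 0, 0, 0], [0, 0, -25, 0, 0, 0], [0, 0, -20, 0, 0, 0]], "gripper": 0}}

```text
t: 9.53
position: [0.5403, -0.207, 0.1363]
orientation: [3.127, 0.286, 0.002]
contact_force: [-0.2, -0.6, -0.3]
width: 0.1
```

>>> {"fn": "servo_tool", "kwargs": {"plan": [[15.7, -31.1, 0, 0, 0, 0], [15.7, -31.1, 0, 0, 0, 0], [15.7, -31.1, 0, 0, 0, 0], [15.7, -31.1, 0, 0, 0, 0], [15.7, -31.1, 0, 0, 0, 0], [15.7, -31.1, 0, 0, 0, 0], [15.7, -31.1, 0, 0, 0, 0], [15.7, -31.1, 0, 0, 0, 0], [15.7, -31.1, 0, 0, 0, 0], [15.7, -31.1, 0, 0, 0, 0], [0, 0, 20, 0, 0, 0], [0, 0, 20, 0, 0, 0]]}}

```text
t: 10.53
position: [0.6399, 0.1296, 0.096]
orientation: [3.126, 0.292, 0.008]
contact_force: [-0.1, -0.2, -1.4]
width: 0.1
```

```bash
python3 - <<'E'
from hand import *
d=snap('wrist','w6');print(sense()['position'],sense()['width'])
E
python3 go.py .638 .128 .026 10.5
```

```text
[0.63587031 0.12823142 0.08952553] 0.10446339778138827
psi 10.59 tot [ 2.4  0.5 63.5] rows 2 [ 1.2  0.3 31.8] turn 0.0015 rows 1 0.0015 tiltfix [ 0.0016  0.0052 -0.    ] joints [ 0.12  0.25  1.77 -0.    1.13  1.5 ] t 10.6
```

View pics/w6.png

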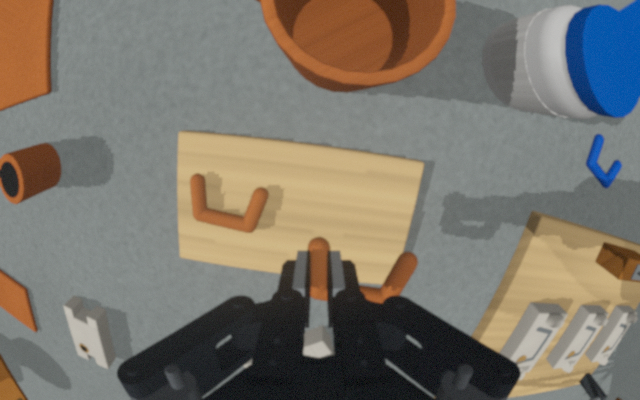

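Handle 1 lies flat at (228,205), and handle 2 is held level at (318,270). I'll lower it and release.

>>> {"fn": "servo_tool", "kwargs": {"plan": [[2.4, 0.5, 22, 0, 0, 0], [0, 0, 20, 0, 0, 0], [0, 0, 14, 0, 0, 0], [0, 0, 6.5, 0, 0, 0], [0, 0, 0, 0, 0, 0], [0, 0, 0, 0, 0, 0]]}}

```text
t: 11.08
position: [0.641, 0.1271, 0.0323]
orientation: [3.127, 0.286, 0.002]
contact_force: [0.1, 0.7, -0.1]
width: 0.101
```

>>> {"fn": "servo_tool", "kwargs": {"plan": [[0, 0, 0, 0, 0, 0], [0, 0, 0, 0, 0, 0], [0, 0, 0, 0, 0, 0], [0, 0, -10, 0, 0, 0], [0, 0, -35, 0, 0, 0], [0, 0, -35, 0, 0, 0], [0, 0, -35, 0, 0, 0], [0, 0, 0, 0, 0, 0], [0, 0, 0, 0, 0, 0]], "gripper": 0.3}}

```text
t: 11.83
position: [0.6432, 0.1278, 0.1523]
orientation: [3.127, 0.287, 0.016]
contact_force: [0.6, -0.3, -0.6]
width: 0.299
```

```bash
cat > th.py <<'E'
from m import *
def tops(d,z=.024,amin=200):
    hsv=cv2.cvtColor(d['img'],cv2.COLOR_RGB2HSV); H,S,V=cv2.split(hsv)
    w=(S<60)&(V>115)
    for m,c,s in blobs(d,w,amin):
        r=np.round(prect(d,m,z),1)
        if 70<r[2]<120 and 40<r[3]<75: print(c.round(),s[4],r)
E
python3 - <<'E'
from hand import *
from th import tops
d=snap('wrist','w7')
for xy in [(.633,.2),(.633,.105)]: print(handle(d,np.array(xy),.016)[:3])
t=snap('top','t7');print('top');tops(t);print('wrist');tops(d)
import go;go.go(.474,.124,.16,127.6)
E
```

```text
(array([239.97639282, 191.80736544]), array([ 212,  165,   62,   46, 1059], dtype=int32), array([634.9, 200.6,  59.7,  36.2,  88.4]))
(array([340.82745826, 208.03988868]), array([ 313,  181,   64,   45, 1078], dtype=int32), array([636.1, 104.1,  60.1,  36.5,  89.4]))
top
[302.  55.] 217 [908.3  90.5  83.3  43.7  74.6]
[339.  99.] 219 [7.957e+02 1.000e-01 7.930e+01 5.430e+01 6.070e+01]
[397. 197.] 832 [ 539.2 -132.4   92.    53.9  178. ]
[438. 198.] 844 [ 537.9 -232.2   91.1   57.   179.2]
[479. 198.] 870 [ 534.1 -332.5   91.6   58.   178.6]
[519. 209.] 696 [ 511.9 -420.1  118.4   65.4   30.1]
[347. 280.] 317 [343.3  -8.3  74.6  42.8 179.1]
[472. 298.] 575 [ 300.7 -305.8  105.3   64.3  102. ]
[363. 359.] 471 [159.4 -41.1  87.1  59.2  17.4]
wrist
psi 10.47 tot [-164.3  -26.9  -13. ] rows 5 [-32.9  -5.4  -2.6] turn -2.0442 rows 18 -0.1136 tiltfix [ 0.0016 -0.0014  0.    ] joints [ 0.11  0.2   1.72 -0.    1.22  1.5 ] t 11.9
```

>>> {"fn": "servo_tool", "kwargs": {"plan": [[-32.9, -5.4, -4, 0, 0, 0], [-32.9, -5.4, -4, 0, 0, 0], [-32.9, -5.4, -4, 0, 0, 0], [-32.9, -5.4, -4, 0, 0, 0], [-32.9, -5.4, -4, 0, 0, 0], [0, 0, 0, 0, 0, -0.12], [0, 0, 0, 0, 0, -0.12], [0, 0, 0, 0, 0, -0.12], [0, 0, 0, 0, 0, -0.12], [0, 0, 0, 0, 0, -0.12], [0, 0, 0, 0, 0, -0.12], [0, 0, 0, 0, 0, -0.12]], "gripper": 1}}

```text
t: 12.93
position: [0.4727, 0.1239, 0.1647]
orientation: [2.735, 1.545, -0.005]
contact_force: [0.3, -0.3, 0.5]
width: 1.001
```

>>> {"fn": "servo_tool", "kwargs": {"plan": [[0, 0, 0, 0, 0, -0.12], [0, 0, 0, 0, 0, -0.12], [0, 0, 0, 0, 0, -0.12], [0, 0, 0, 0, 0, -0.12], [0, 0, 0, 0, 0, -0.12], [0, 0, 0, 0, 0, -0.12], [0, 0, 0, 0, 0, -0.12], [0, 0, 0, 0, 0, -0.12], [0, 0, 0, 0, 0, -0.12], [0, 0, 0, 0, 0, -0.12], [0, 0, 0, 0, 0, 0], [0, 0, 0, 0, 0, 0]]}}

```text
t: 13.93
position: [0.4731, 0.124, 0.1651]
orientation: [-1.397, -2.813, 0.004]
contact_force: [-0.7, -0.9, 0.1]
width: 0.996
```

```bash
python3 - <<'E'
from m import *
d=snap('wrist','w8')
hsv=cv2.cvtColor(d['img'],cv2.COLOR_RGB2HSV); H,S,V=cv2.split(hsv)
w=(S<50)&(V>120)
for m,c,s in blobs(d,w,500): print(c.round(),s,np.round(prect(d,m,.024),1))
print(proj(d,[.474,.124,.024]))
import go;go.go(.474,.124,.16,127.6)
E
```

```text
[317. 169.] [    11      0    629    400 178670] [ 892.8  230.  2055.8  921.2   24.1]
[458. 387.] [434 363  46  37 961] [845.9  -7.  128.3  68.8 155.7]
[320.04708029 192.54513974]
psi 127.2 tot [-0.4  0.5  5.5] rows 1 [-0.4  0.5  5.5] turn -0.0071 rows 1 -0.0071 tiltfix [-0.0017  0.0009  0.    ] joints [ 0.15 -0.18  2.07 -0.    1.25 -0.5 ] t 14.0
```

View pics/w8.png

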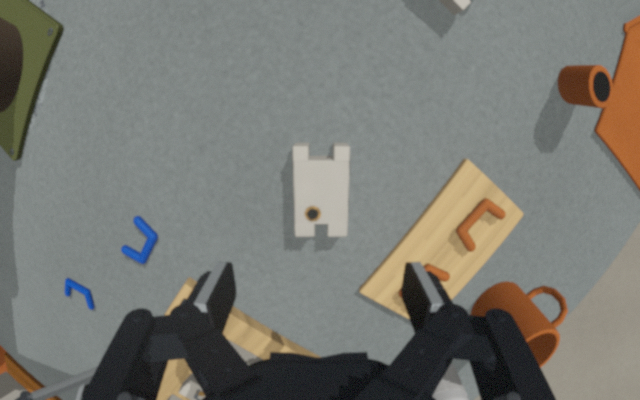

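```bash
cat > tf.py <<'E'
from m import *
def tfit(d,xy,z=.024,vmin=160):
    V=d['img'].min(2)
    u,v=proj(d,[*xy,z]).astype(int)
    box=np.zeros(V.shape,bool); box[max(v-75,0):v+75,max(u-75,0):u+75]=1
    m=max(blobs(d,(V>vmin)&box,200),key=lambda b:b[2][4])
    return m[1].round(),m[2],np.round(prect(d,m[0],z),1)
E
python3 - <<'E'
from tf import *
d=load('w8'); V=d['img'].min(2); print(V[190,325],V[225,300],V[190,260],V[245,290],V[155,300])
for vm in (130,140,150): print(vm,*tfit(d,(.474,.124),.024,vm))
E
```

```text
175 173 128 105 180
130 [345. 188.] [  279   117   116   150 11111] [493.1 130.9 153.2 104.8 131.3]
140 [322. 190.] [ 292  143   59   95 4439] [475.  125.1  93.   52.9 127.7]
150 [322. 190.] [ 293  145   58   92 4173] [474.7 124.7  89.8  51.5 126.9]
```

>>> {"fn": "servo_tool", "kwargs": {"plan": [[-0.4, 1.7, 30, -0.002, 0.001, -0.002], [0, 0, 35, 0, 0, 0], [0, 0, 35, 0, 0, 0], [0, 0, 30, 0, 0, 0], [0, 0, 22, 0, 0, 0], [0, 0, 0, 0, 0, 0], [0, 0, 0, 0, 0, 0]]}}

```text
t: 14.57
position: [0.4746, 0.1247, 0.0134]
orientation: [-1.392, -2.815, 0.001]
contact_force: [-0.6, 0.4, 1.5]
width: 1.001
```

>>> {"fn": "servo_tool", "kwargs": {"plan": [[0, 0, 0, 0, 0, 0], [0, 0, 0, 0, 0, 0], [0, 0, 0, 0, 0, 0], [0, 0, 0, 0, 0, 0], [0, 0, 0, 0, 0, 0], [0, 0, 0, 0, 0, 0], [0, 0, 0, 0, 0, 0]], "gripper": 0, "force": 50}}

```text
t: 15.15
position: [0.4779, 0.1252, 0.0171]
orientation: [1.388, 2.812, 0.006]
contact_force: [-0.2, 0.2, 7.7]
width: 0.593
```

```bash
python3 -c "
import go;go.go(.50,.05,.2,-1.7)"
```

```text
psi 127.46 tot [ -73.7  -27.1 -182.9] rows 6 [-12.3  -4.5 -30.5] turn 2.2543 rows 19 0.1186 tiltfix [ 0.0059  0.003  -0.    ] joints [ 0.15  0.03  2.16  0.    0.94 -0.51] t 15.2
```

>>> {"fn": "servo_tool", "kwargs": {"plan": [[0, 0, -10, 0.006, 0.003, 0], [0, 0, -30, 0, 0, 0], [0, 0, -35, 0, 0, 0], [0, 0, -35, 0, 0, 0], [0, 0, -35, 0, 0, 0], [0, 0, -38, 0, 0, 0], [-31.8, -9.5, 0, 0, 0, 0], [-31.8, -9.5, 0, 0, 0, 0], [-31.8, -9.5, 0, 0, 0, 0], [-31.8, -9.5, 0, 0, 0, 0], [-31.8, -9.5, 0, 0, 0, 0], [0, 0, 0, 0, 0, 0.115]]}}

```text
t: 16.15
position: [0.537, -0.0346, 0.198]
orientation: [-1.558, -2.728, 0.006]
contact_force: [-0.8, -0.3, -2.2]
width: 0.589
```

>>> {"fn": "servo_tool", "kwargs": {"plan": [[0, 0, 0, 0, 0, 0.12], [0, 0, 0, 0, 0, 0.12], [0, 0, 0, 0, 0, 0.12], [0, 0, 0, 0, 0, 0.12], [0, 0, 0, 0, 0, 0.12], [0, 0, 0, 0, 0, 0.12], [0, 0, 0, 0, 0, 0.12], [0, 0, 0, 0, 0, 0.12], [0, 0, 0, 0, 0, 0.12], [0, 0, 0, 0, 0, 0.12], [0, 0, 0, 0, 0, 0.12], [0, 0, 0, 0, 0, 0.12]]}}

```text
t: 17.15
position: [0.5354, -0.03, 0.1975]
orientation: [-2.969, -1.023, 0.006]
contact_force: [-0.6, 0.4, -1.6]
width: 0.593
```

>>> {"fn": "servo_tool", "kwargs": {"plan": [[0, 0, 0, 0, 0, 0.12], [0, 0, 0, 0, 0, 0.12], [0, 0, 0, 0, 0, 0.12], [0, 0, 0, 0, 0, 0.12], [0, 0, 0, 0, 0, 0.12], [0, 0, 0, 0, 0, 0.1], [0, 0, 0, 0, 0, 0], [0, 0, 0, 0, 0, 0], [0, 0, 0, 0, 0, 0]]}}

```text
t: 17.9
position: [0.5356, -0.0301, 0.1975]
orientation: [3.141, -0.044, -0.006]
contact_force: [-0.1, 0.6, -1.4]
width: 0.596
```

```bash
python3 - <<'E'
from tf import *
d=snap('wrist','w9');s=sense();print(s['position'],s['width'])
snap('scene','s9')
im=cv2.resize(d['img'][120:400,200:560],None,fx=2,fy=2,interpolation=cv2.INTER_CUBIC)
cv2.imwrite('pics/w9c.png',im[:,:,::-1])
import go;go.go(.538,-.13,.1,-1.7)
E
```

```text
[ 0.53558658 -0.03009634  0.19754266] 0.5950290261314987
psi -1.66 tot [ 5.7 99.7 97.6] rows 4 [ 1.4 24.9 24.4] turn 0.0007 rows 1 0.0007 tiltfix [ 0.0008  0.0041 -0.    ] joints [-0.16 -0.1   1.94 -0.    1.3   1.44] t 18.0
```

View pics/w9c.png

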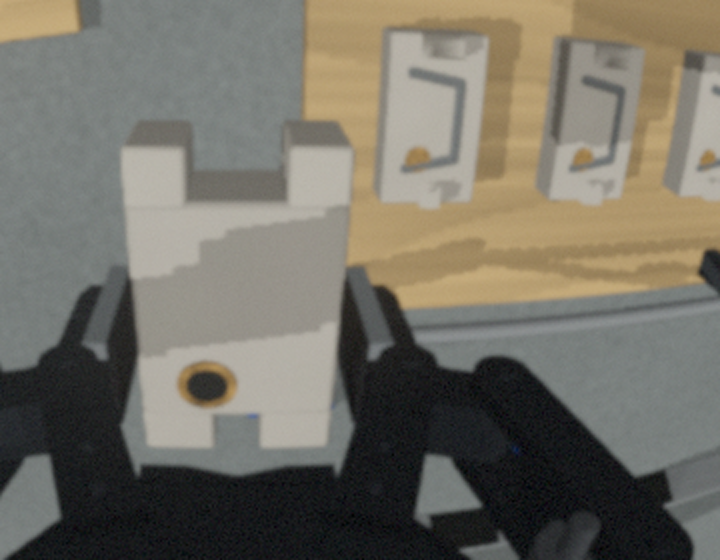

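```bash
python3 - <<'E'
from tf import *
d=load('w9');s=sense();p=s['position'];zt=p[2]+.007
q=lambda u,v:(200+u/2-.25,120+v/2-.25)
C=[pt(d,*q(*c),zt)[:2]*1000 for c in [(122,147),(352,147),(145,447),(328,447)]]
f=(C[0]+C[1])/2;b=(C[2]+C[3])/2
print('held',np.round(C,1).tolist(),'ctr',((f+b)/2).round(1),'len',np.linalg.norm(f-b).round(1),'ang',np.degrees(np.arctan2(*(f-b)[::-1])).round(2),'tcp',p*1000)
V=d['img'].min(2); print('V',V[150:175:4,395],V[160,391:446])
for vm in (150,160,168): print(vm,*tfit(d,(.538,-.13),.04,vm))
for c in [(387,29),(489,36),(383,196),(470,201)]: print(c,(pt(d,*q(*c),.04)[:2]*1000).round(1))
print('board axis: ply'); 
# board edge at left: sample
H,S,Vv=cv2.split(cv2.cvtColor(d['img'],cv2.COLOR_RGB2HSV))
im=cv2.resize(d['img'][125:230,380:545],None,fx=4.8,fy=4.8,interpolation=cv2.INTER_CUBIC);cv2.imwrite('pics/w9d.png',im[:,:,::-1])
E
```

```text
held [[579.9, -5.7], [578.5, -56.2], [489.9, -2.0], [488.5, -54.5]] ctr [534.2 -29.6] len 90.0 ang -1.71 tcp [535.61659574 -30.10641296 197.52873435]
V [151 157 158 159 162 165 167] [122 124 131 146 161 167 167 166 165 166 168 166 167 163 163 161 160 158
 155 150 145 141 137 133 129 121 120 115 116 115 113 115 112 113 115 116
 117 117 120 122 124 139 156 165 167 167 168 168 165 164 155 134 109  91
  85]
150 [414. 180.] [ 391  137   52   87 2817] [ 536.3 -129.4   90.6   50.3  178.4]
160 [413. 180.] [ 391  137   51   87 2362] [ 536.2 -129.5   90.3   48.9  178.3]
168 [359. 209.] [346 196  28  27 641] [508.6 -70.8  28.2  27.5 178.5]
(387, 29) [ 584.5 -103.3]
(489, 36) [ 581.9 -156.9]
(383, 196) [ 498.  -104.6]
(470, 201) [ 493.2 -153.9]
board axis: ply
```

View pics/w9d.png

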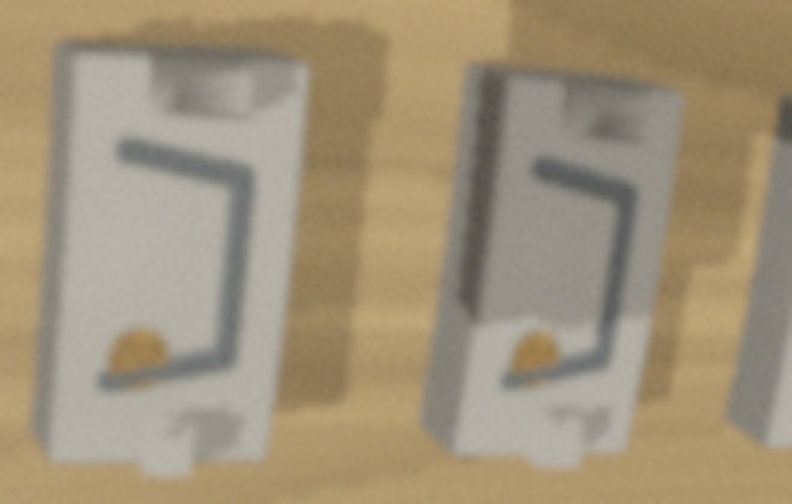

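```bash
python3 - <<'E'
from tf import *
d=load('w9')
for C in [[(70,52),(308,64),(50,462),(266,460)],[(505,70),(683,95),(458,452),(626,455)]]:
    P=np.array([pt(d,380+x/4.8-.4,125+y/4.8-.4,.04)[:2]*1000 for x,y in C])
    f=P[:2].mean(0);b=P[2:].mean(0);print(P.round(1).tolist(),P.mean(0).round(1),np.linalg.norm(f-b).round(1),np.degrees(np.arctan2(*(f-b)[::-1])).round(2),np.linalg.norm(P[0]-P[1]).round(1),np.linalg.norm(P[2]-P[3]).round(1))
E
```

```text
[[583.3, -104.2], [581.7, -156.4], [494.6, -103.5], [493.0, -154.2]] [ 538.1 -129.6] 88.8 -0.93 52.2 50.8
[[582.1, -205.0], [578.7, -256.4], [492.7, -204.3], [489.4, -254.9]] [ 535.7 -230.1] 89.4 -0.72 51.4 50.7
```

>>> {"fn": "servo_tool", "kwargs": {"plan": [[2.1, 33.3, 0, 0.001, 0.004, 0], [2.1, 33.3, 0, 0, 0, 0], [2.1, 33.2, 0, 0, 0, 0], [0, 0, 30, 0, 0, 0], [0, 0, 30, 0, 0, 0], [0, 0, 30, 0, 0, 0], [0, 0, 22, 0, 0, 0], [0, 0, 0, 0, 0, 0], [0, 0, 0, 0, 0, 0], [0, 0, 0, 0, 0, 0]]}}

```text
t: 18.83
position: [0.5401, -0.1304, 0.0872]
orientation: [3.141, -0.047, 0.004]
contact_force: [-0.1, -0.6, -0.6]
width: 0.594
```

```bash
python3 - <<'E'
from tf import *
d=snap('wrist','w10');s=sense();print(s['position'],s['width'])
im=cv2.resize(d['img'][170:370,240:400],None,fx=3,fy=3,interpolation=cv2.INTER_CUBIC)
cv2.imwrite('pics/w10c.png',im[:,:,::-1])
im=d['img']
import go;go.go(.539,-.130,.059,-1.7)
E
```

```text
[ 0.5406387  -0.13053931  0.08797991] 0.5918614445136988
psi -1.71 tot [-1.8 -0.5 29. ] rows 1 [-1.8 -0.5 29. ] turn -0.0001 rows 1 -0.0001 tiltfix [ 0.001  -0.0037  0.    ] joints [-0.33  0.06  1.99  0.    1.09  1.27] t 18.9
```

View pics/w10c.png

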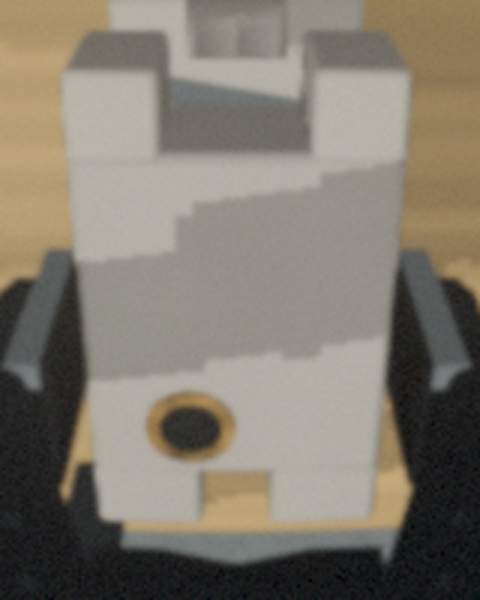

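>>> {"fn": "servo_tool", "kwargs": {"plan": [[-1.6, 0, 4, 0.001, -0.004, 0], [0, 0, 6, 0, 0, 0], [0, 0, 6, 0, 0, 0], [0, 0, 5, 0, 0, 0], [0, 0, 4, 0, 0, 0], [0, 0, 3, 0, 0, 0], [0, 0, 0, 0, 0, 0], [0, 0, 0, 0, 0, 0]]}}

```text
t: 19.55
position: [0.5377, -0.13, 0.0574]
orientation: [-3.14, 0.047, 0.005]
contact_force: [3.2, 0.4, -3.9]
width: 0.592
```

>>> {"fn": "servo_tool", "kwargs": {"plan": [[0, 0, 1, 0, 0, 0], [0, 0, 0, 0, 0, 0], [0, 0, 0, 0, 0, 0]]}}

```text
t: 19.8
position: [0.5378, -0.1301, 0.0573]
orientation: [-3.14, 0.047, 0.005]
contact_force: [1.2, 1.2, 2.8]
width: 0.595
```

>>> {"fn": "servo_tool", "kwargs": {"plan": [[0, 0, 0, 0, 0, 0], [0, 0, 0, 0, 0, 0], [0, 0, 0, 0, 0, 0], [0, 0, 0, 0, 0, 0], [0, 0, -20, 0, 0, 0], [0, 0, -30, 0, 0, 0], [0, 0, -30, 0, 0, 0], [0, 0, -30, 0, 0, 0], [0, 0, 0, 0, 0, 0], [0, 0, 0, 0, 0, 0]], "gripper": 1}}

```text
t: 20.63
position: [0.539, -0.1306, 0.169]
orientation: [3.141, -0.047, 0.0]
contact_force: [0.3, 0.4, -0.9]
width: 0.997
```

```bash
python3 - <<'E'
from tf import *
d=snap('wrist','w11');s=sense();print(s['position'],s['width'])
t=snap('top','t11')
for vm in (140,150):print(*tfit(d,(.538,-.13),.064,vm))
for vm in (125,140):print(*tfit(t,(.427,.377),.024,vm))
a=cv2.resize(d['img'][120:300,230:430],None,fx=2.2,fy=2.2,interpolation=cv2.INTER_CUBIC)
b=t['img'][140:300,150:500]
im=np.zeros((600,440,3),np.uint8);im[:396]=a;b=cv2.resize(b,(440,201));im[398:599]=b
cv2.imwrite('pics/w11c.png',im[:,:,::-1])
import go;go.go(.427,.377,.2,-3)
E
```

```text
[ 0.53774062 -0.13016012  0.16682101] 0.9972657523170443
[318. 202.] [ 285  152   65  102 5269] [ 536.8 -129.2   89.2   51.   178.1]
[318. 202.] [ 286  153   64  100 4991] [ 536.9 -129.3   87.4   50.4  178.2]
[186. 247.] [174 227  25  40 712] [428.  378.3  91.   53.  176.2]
[186. 246.] [174 228  24  38 635] [427.3 378.1  88.   50.  177. ]
psi -1.73 tot [-125.4 -503.4  -33. ] rows 14 [ -9.  -36.   -2.4] turn 0.0221 rows 1 0.0221 tiltfix [-0.0018  0.0059  0.    ] joints [-0.33 -0.03  1.94 -0.    1.24  1.27] t 20.7
```

View pics/w11c.png

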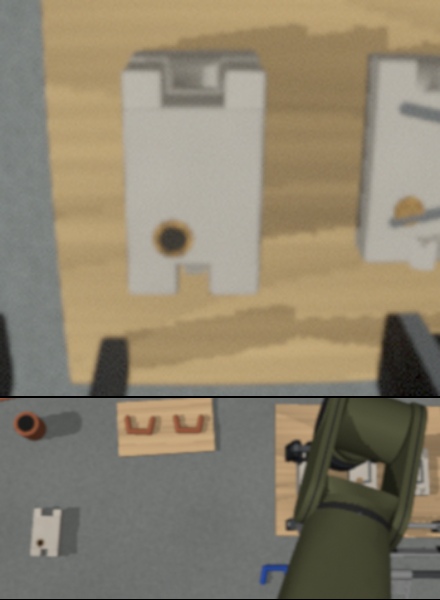

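>>> {"fn": "servo_tool", "kwargs": {"plan": [[-9, -36, -10, 0, 0, 0], [-9, -36, -10, 0, 0, 0], [-9, -36, -10, 0, 0, 0], [-9, -36, 0, 0, 0, 0], [-9, -36, 0, 0, 0, 0], [-9, -36, 0, 0, 0, 0], [-9, -36, 0, 0, 0, 0], [-9, -36, 0, 0, 0, 0], [-9, -36, 0, 0, 0, 0], [-9, -36, 0, 0, 0, 0], [-9, -36, 0, 0, 0, 0], [-9, -36, 0, 0, 0, 0]]}}

```text
t: 21.73
position: [0.4411, 0.3061, 0.195]
orientation: [3.14, -0.047, -0.012]
contact_force: [-0.3, 0.2, -0.0]
width: 1.003
```

>>> {"fn": "servo_tool", "kwargs": {"plan": [[-9, -36, 0, 0, 0, 0], [-9, -36, 0, 0, 0, 0.025], [0, 0, 15, 0, 0, 0], [0, 0, 15, 0, 0, 0], [0, 0, 0, 0, 0, 0], [0, 0, 0, 0, 0, 0], [0, 0, 0, 0, 0, 0]]}}

```text
t: 22.32
position: [0.4268, 0.377, 0.167]
orientation: [-3.14, 0.087, 0.008]
contact_force: [-0.6, -0.1, 0.4]
width: 0.996
```

```bash
python3 - <<'E'
from tf import *
d=snap('wrist','w12');s=sense();print(s['position'],s['width'])
for vm in (140,150):print(*tfit(d,(.4275,.378),.024,vm))
import go;go.go(.427,.377,.014,-3.3)
E
```

```text
[0.42727632 0.3771517  0.16780108] 1.003116767419155
[317. 186.] [ 284  140   63   95 4555] [426.9 379.6  93.3  56.5 178. ]
[318. 186.] [ 289  140   58   92 4274] [428.1 378.1  89.7  52.2 176.8]
psi -3.2 tot [  0.4   0.3 153.8] rows 5 [ 0.1  0.1 30.8] turn 0.0017 rows 1 0.0017 tiltfix [-0.0011  0.0042  0.    ] joints [0.63 0.01 1.9  0.   1.24 2.25] t 22.4
```

>>> {"fn": "servo_tool", "kwargs": {"plan": [[0.6, -0.7, 30, -0.001, 0.004, 0], [0, 0, 35, 0, 0, 0], [0, 0, 35, 0, 0, 0], [0, 0, 30, 0, 0, 0], [0, 0, 21, 0, 0, 0], [0, 0, 0, 0, 0, 0], [0, 0, 0, 0, 0, 0]]}}

```text
t: 22.95
position: [0.4275, 0.3776, 0.0165]
orientation: [3.14, -0.088, -0.002]
contact_force: [-0.2, -0.2, 0.6]
width: 1.0
```

>>> {"fn": "servo_tool", "kwargs": {"plan": [[0, 0, 0, 0, 0, 0], [0, 0, 0, 0, 0, 0], [0, 0, 0, 0, 0, 0], [0, 0, 0, 0, 0, 0], [0, 0, 0, 0, 0, 0], [0, 0, 0, 0, 0, 0], [0, 0, 0, 0, 0, 0]], "gripper": 0}}

```text
t: 23.53
position: [0.4293, 0.3794, 0.0196]
orientation: [-3.138, 0.086, -0.006]
contact_force: [-0.9, -0.3, 6.9]
width: 0.589
```

```bash
python3 go.py .537 -.13 .22 -1.7
```

```text
psi -3.16 tot [ 136.3  502.1 -201.4] rows 15 [  9.1  33.5 -13.4] turn -0.0254 rows 1 -0.0254 tiltfix [-0.0029 -0.0037  0.    ] joints [ 0.63  0.19  1.98 -0.    0.97  2.26] t 23.5
```

>>> {"fn": "servo_tool", "kwargs": {"plan": [[0, 0, -12, -0.003, -0.004, 0], [0, 0, -30, 0, 0, 0], [0, 0, -35, 0, 0, 0], [0, 0, -35, 0, 0, 0], [0, 0, -35, 0, 0, 0], [0, 0, -35, 0, 0, 0], [9.1, 33.5, -10, 0, 0, -0.025], [10, 33.3, -10, 0, 0, 0], [10, 33.3, 0, 0, 0, 0], [10, 33.3, 0, 0, 0, 0], [10, 33.3, 0, 0, 0, 0], [10, 33.3, 0, 0, 0, 0]]}}

```text
t: 24.53
position: [0.4804, 0.1753, 0.2195]
orientation: [3.139, -0.047, -0.005]
contact_force: [0.1, -0.1, -2.1]
width: 0.591
```

>>> {"fn": "servo_tool", "kwargs": {"plan": [[10, 33.3, 0, 0, 0, 0], [10, 33.3, 0, 0, 0, 0], [10, 33.3, 0, 0, 0, 0], [10, 33.3, 0, 0, 0, 0], [10, 33.3, 0, 0, 0, 0], [10, 33.3, 0, 0, 0, 0], [6, 33.3, 0, 0, 0, 0], [4, 33.3, 0, 0, 0, 0], [4, 33.3, 0, 0, 0, 0], [0, 0, 0, 0, 0, 0], [0, 0, 0, 0, 0, 0], [0, 0, 0, 0, 0, 0]]}}

```text
t: 25.53
position: [0.5452, -0.1247, 0.2195]
orientation: [3.139, -0.048, -0.007]
contact_force: [0.4, 0.1, -0.9]
width: 0.589
```

```bash
python3 - <<'E'
from tf import *
d=snap('wrist','w13');s=sense();print(s['position'],s['width'])
im=cv2.resize(d['img'][130:345,240:500],None,fx=2.79,fy=2.79,interpolation=cv2.INTER_CUBIC)
cv2.imwrite('pics/w13c.png',im[:,:,::-1]);print(im.shape)
import go;go.go(.536,-.23,.089,-1.7)
E
```

```text
[ 0.54518943 -0.12421397  0.21947776] 0.5937163834503492
(600, 725, 3)
psi -1.7 tot [ -5.5 105.7 130.8] rows 5 [-1.1 21.1 26.2] turn 0.0 rows 1 0.0 tiltfix [ 0.0024  0.0043 -0.    ] joints [-0.32 -0.06  1.87 -0.    1.33  1.28] t 25.6
```

View pics/w13c.png

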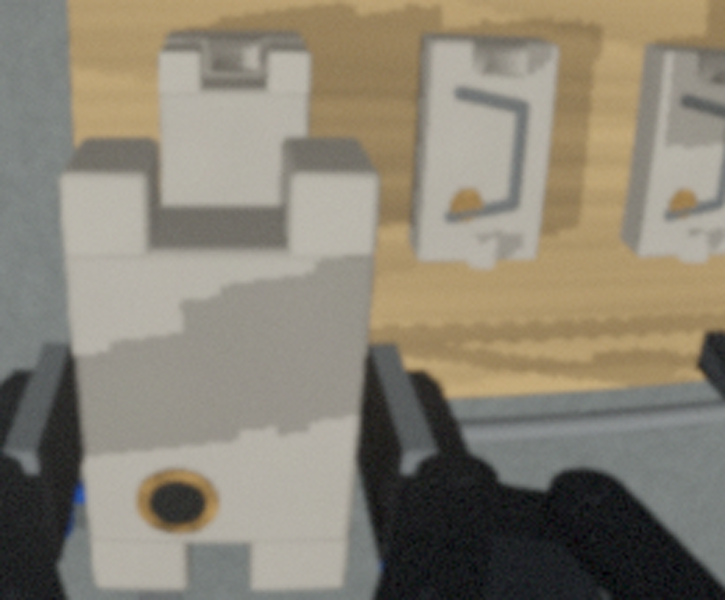

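```bash
python3 - <<'E'
from tf import *
d=load('w13');p=sense()['position']
q=lambda u,v:(240+(u+.5)/2.79-.5,130+(v+.5)/2.79-.5)
for n,C,z in [('held',[(62,175),(377,175),(96,590),(344,588)],p[2]+.0045),('held',[(62,175),(377,175),(96,590),(344,588)],p[2]+.007),('half2',[(430,42),(556,47),(420,261),(537,262)],.04)]:
    P=np.array([pt(d,*q(*c),z)[:2]*1000 for c in C])
    f=P[:2].mean(0);b=P[2:].mean(0);print(n,P.mean(0).round(1),P.mean(0)-p[:2]*1000,np.linalg.norm(f-b).round(1),np.degrees(np.arctan2(*(f-b)[::-1])).round(2),np.linalg.norm(P[0]-P[1]).round(1),np.linalg.norm(P[2]-P[3]).round(1))
for vm in (140,150):print(*tfit(d,(.536,-.23),.04,vm))
E
```

```text
held [ 543.4 -124.4] [-1.79698358 -0.19290444] 90.0 -1.71 50.4 51.7
held [ 545.  -124.5] [-0.14548072 -0.23743824] 88.3 -1.71 49.4 50.7
half2 [ 534.7 -229.8] [ -10.48353794 -105.59672665] 89.2 -0.3 51.2 51.1
[413. 185.] [ 390  145   50   82 2753] [ 533.2 -229.3   92.7   51.4  178.5]
[412. 185.] [ 390  145   49   81 2424] [ 533.6 -229.4   91.    50.4  178.2]
```

>>> {"fn": "servo_tool", "kwargs": {"plan": [[-2.1, 35.2, 0, 0.002, 0.004, 0], [-2.1, 35.2, 0, 0, 0, 0], [-2.1, 35.1, 0, 0, 0, 0], [0, 0, 33, 0, 0, 0], [0, 0, 33, 0, 0, 0], [0, 0, 33, 0, 0, 0], [0, 0, 30, 0, 0, 0], [0, 0, 0, 0, 0, 0], [0, 0, 0, 0, 0, 0], [0, 0, 0, 0, 0, 0]]}}

```text
t: 26.42
position: [0.5373, -0.2301, 0.0927]
orientation: [3.139, -0.045, 0.004]
contact_force: [0.0, -0.3, -0.8]
width: 0.593
```

```bash
python3 go.py .5358 -.2295 .0605 -1.7; python3 -c "
from h import *
snap('wrist','w14')"
```

```text
psi -1.65 tot [-1.5 -0.6 32.2] rows 1 [-1.5 -0.6 32.2] turn 0.0009 rows 1 0.0009 tiltfix [ 0.002  -0.0023  0.    ] joints [-0.5   0.12  1.92 -0.    1.1   1.1 ] t 26.4
```

>>> {"fn": "servo_tool", "kwargs": {"plan": [[-1.5, -0.5, 6, 0.002, -0.002, 0], [0, 0, 7, 0, 0, 0], [0, 0, 6, 0, 0, 0], [0, 0, 5, 0, 0, 0], [0, 0, 4, 0, 0, 0], [0, 0, 3, 0, 0, 0], [0, 0, 1.5, 0, 0, 0], [0, 0, 0, 0, 0, 0], [0, 0, 0, 0, 0, 0]]}}

```text
t: 27.22
position: [0.5353, -0.2301, 0.0596]
orientation: [-3.14, 0.048, 0.001]
contact_force: [0.2, 0.3, 5.1]
width: 0.593
```

>>> {"fn": "servo_tool", "kwargs": {"plan": [[0, 0, 0, 0, 0, 0], [0, 0, 0, 0, 0, 0], [0, 0, 0, 0, 0, 0], [0, 0, 0, 0, 0, 0], [0, 0, -20, 0, 0, 0], [0, 0, -30, 0, 0, 0], [0, 0, -30, 0, 0, 0], [0, 0, -35, 0, 0, 0], [0, 0, -35, 0, 0, 0], [0, 0, -35, 0, 0, 0], [0, 0, 0, 0, 0, 0]], "gripper": 1}}

```text
t: 28.13
position: [0.538, -0.2318, 0.2526]
orientation: [3.136, -0.047, 0.016]
contact_force: [0.2, -1.0, 1.6]
width: 1.0
```

```bash
python3 - <<'E'
from tf import *
d=snap('wrist','w15');s=snap('scene','s15');p=sense();print(p['position'],p['joints'].round(2))
for xy in [(.537,-.13),(.534,-.23)]:
    for vm in (140,150):print(*tfit(d,xy,.064,vm))
a=cv2.resize(d['img'][130:270,210:430],None,fx=2.6,fy=2.6,interpolation=cv2.INTER_CUBIC)
b=cv2.resize(s['img'][85:310,70:500],(572,300))
im=np.zeros((600,572,3),np.uint8);im[:300]=a[:300];im[300:]=b
cv2.imwrite('pics/w15c.png',im[:,:,::-1]);print(a.shape)
E
```

```text
[ 0.53557204 -0.23050468  0.24543917] [-0.5  -0.03  1.8  -0.    1.37  1.1 ]
[228. 182.] [ 203  143   50   79 2876] [ 537.1 -130.8   90.2   51.3  178.5]
[228. 182.] [ 204  143   48   78 2728] [ 537.6 -131.    89.1   50.4  178.5]
[316. 182.] [ 292  142   49   80 3190] [ 534.  -229.4   89.5   51.1  177.9]
[316. 181.] [ 292  142   48   79 3023] [ 534.5 -229.2   88.    50.6  178.3]
(364, 572, 3)
```

View pics/w15c.png

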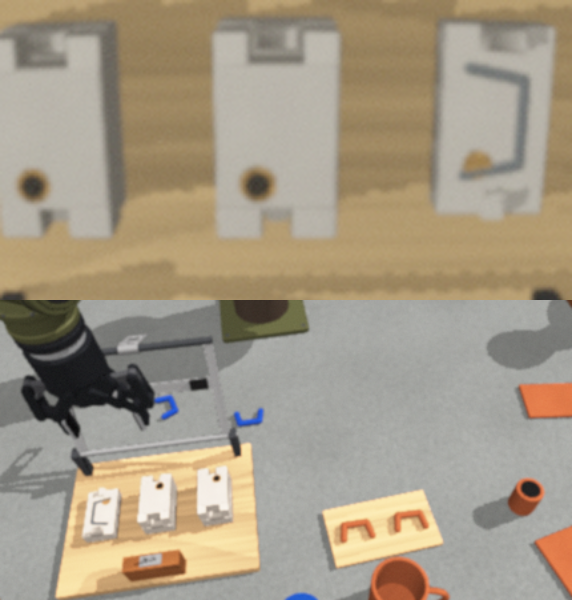

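>>> {"fn": "servo_tool", "kwargs": {"plan": [[0, 0, -30, 0, 0, 0], [0, 0, -30, 0, 0, 0], [0, 0, -25, 0, 0, 0], [-33.3, 13, 0, 0, 0, 0], [-33.3, 13, 0, 0, 0, 0], [-33.3, 13, 0, 0, 0, 0], [-33.3, 13, 0, 0, 0, 0], [-33.3, 13, 0, 0, 0, 0], [-33.3, 13, 0, 0, 0, 0], [-33.3, 13, 0, 0, 0, 0], [0, 0, 0, 0, 0, 0], [0, 0, 0, 0, 0, 0]], "gripper": 0}}

```text
t: 29.23
position: [0.2976, -0.3142, 0.3264]
orientation: [-3.137, 0.053, 0.006]
contact_force: [0.5, -0.3, -0.2]
width: 0.001
```

```bash
python3 go.py .30 -.3145 .226 -1.7; python3 - <<'E'
from h import *
t=snap('top','t16');s=snap('scene','s16')
# rail height check: dark rail edge rows
for th in (1.9,2.0,2.05,2.1,2.2):
    P=[.4295-(-.1769)*np.cos(th),-.2267-.0051*np.cos(th),.0735+.177*np.sin(th)]
    L=[np.array(P)+o*np.array([-.0288,-.9996,0]) for o in(-.136,.136)]
    print(th,np.round(P,3),[proj(t,x).round() for x in L],[proj(s,x).round() for x in L])
E
```

```text
psi -1.94 tot [  2.8   0.6 100.4] rows 3 [ 0.9  0.2 33.5] turn -0.0042 rows 1 -0.0042 tiltfix [-0.0036  0.0039  0.    ] joints [-0.94 -0.41  1.99 -0.    1.57  0.67] t 29.2
1.9 [ 0.372 -0.225  0.241] [array([398., 267.]), array([540., 269.])] [array([228., 118.]), array([ 99., 133.])]
2.0 [ 0.356 -0.225  0.234] [array([397., 275.]), array([539., 277.])] [array([229., 116.]), array([102., 130.])]
2.05 [ 0.348 -0.224  0.231] [array([397., 279.]), array([538., 281.])] [array([229., 114.]), array([103., 128.])]
2.1 [ 0.34  -0.224  0.226] [array([396., 283.]), array([537., 285.])] [array([230., 114.]), array([105., 127.])]
2.2 [ 0.325 -0.224  0.217] [array([396., 291.]), array([535., 293.])] [array([230., 112.]), array([108., 126.])]
```

>>> {"fn": "servo_tool", "kwargs": {"plan": [[1, 0, 34, -0.004, 0.004, -0.004], [0, 0, 34, 0, 0, 0], [0, 0, 32, 0, 0, 0], [14, 0, 0, 0, 0, 0], [14, 0, 0, 0, 0, 0], [10.5, 0, -3.8, 0, 0, 0], [10.5, 0, -3.8, 0, 0, 0], [10.5, 0, -3.8, 0, 0, 0], [10.5, 0, -3.8, 0, 0, 0], [0, 0, 0, 0, 0, 0], [0, 0, 0, 0, 0, 0]]}}

```text
t: 30.25
position: [0.3716, -0.3166, 0.2453]
orientation: [3.137, -0.04, 0.007]
contact_force: [0.3, -0.1, 0.5]
width: -0.001
```

```bash
cat > rail.py <<'E'
from h import *
# rail angle from the scene and top pictures: dark bar profile along the predicted image of a rail point off to the +y side
def railpts(th,o):
    return np.array([.4295+.1769*np.cos(th),-.2267-.0051*np.cos(th),.0735+.177*np.sin(th)])+o*np.array([-.0288,-.9996,0])
def scan(d,o,ths=np.arange(0,2.3,.05)):
    g=d['img'].astype(float).mean(2);r=[]
    for th in ths:
        u,v=proj(d,railpts(th,o)).round().astype(int)
        r.append(int(g[v-1:v+2,u-1:u+2].mean()) if 2<v<398 and 2<u<638 else -1)
    return r
E
python3 - <<'E'
from rail import *
s=load('scene0');print('ref2.05',scan(s,-.1));
s=snap('scene','s17');print(scan(s,-.1),scan(s,-.115));print(sense()['position'])
E
```

```text
ref2.05 [140, 143, 179, 212, 233, 211, 191, 143, 132, 132, 185, 191, 190, 184, 168, 210, 202, 156, 164, 155, 153, 152, 155, 155, 153, 152, 153, 131, 128, 139, 116, 118, 116, 115, 117, 126, 127, 134, 117, 86, 64, 72, 82, 82, 91, 91]
[143, 146, 172, 195, 166, 188, 234, 235, 235, 235, 233, 221, 210, 189, 171, 213, 205, 160, 144, 159, 157, 156, 157, 157, 157, 145, 104, 112, 121, 117, 118, 121, 120, 119, 111, 65, 77, 96, 117, 120, 121, 121, 121, 120, 119, 119] [144, 140, 150, 161, 148, 170, 234, 235, 234, 234, 234, 233, 216, 214, 172, 205, 207, 159, 145, 158, 159, 160, 157, 158, 155, 99, 20, 92, 120, 118, 117, 119, 118, 119, 111, 74, 79, 99, 108, 119, 120, 121, 121, 120, 120, 119]
[ 0.37108423 -0.31648744  0.24503297]
```

>>> {"fn": "servo_tool", "kwargs": {"plan": [[12.3, 0, 0, 0, 0, 0], [12.3, 0, 0, 0, 0, 0], [12.3, 0, 0, 0, 0, 0], [12.3, 0, 0.5, 0, 0, 0], [12.3, 0, 1, 0, 0, 0], [12.3, 0, 2, 0, 0, 0], [12.3, 0, 3, 0, 0, 0], [9.7, 0, 4, 0, 0, 0], [9.7, 0, 4.5, 0, 0, 0], [9.7, 0, 5, 0, 0, 0], [9.7, 0, 5, 0, 0, 0], [9.7, 0, 5.5, 0, 0, 0]]}}

```text
t: 31.3
position: [0.5057, -0.3194, 0.2128]
orientation: [3.139, -0.041, 0.003]
contact_force: [-1.7, 0.3, 1.4]
width: 0.003
```

>>> {"fn": "servo_tool", "kwargs": {"plan": [[8, 0, 5.5, 0, 0, 0], [8, 0, 6, 0, 0, 0], [8, 0, 6, 0, 0, 0], [0, 0, 0, 0, 0, 0], [0, 0, 0, 0, 0, 0]]}}

```text
t: 31.72
position: [0.529, -0.32, 0.1952]
orientation: [3.139, -0.041, 0.001]
contact_force: [0.3, 0.5, 0.5]
width: 0.002
```

```bash
python3 - <<'E'
from rail import *
s=snap('scene','s18');t=snap('top','t18');print(scan(s,-.1),scan(s,-.115),scan(t,-.1));print(sense()['position'],sense()['contact_force'])
E
python3 go.py .56 -.321 .24 -1.7
```

```text
[142, 146, 170, 194, 166, 188, 234, 235, 235, 235, 233, 221, 209, 188, 170, 213, 133, 109, 166, 157, 156, 155, 157, 158, 157, 155, 156, 155, 124, 117, 118, 121, 119, 117, 119, 119, 118, 119, 120, 120, 120, 121, 121, 120, 119, 119] [143, 139, 150, 161, 148, 169, 234, 234, 234, 234, 233, 232, 216, 214, 171, 204, 141, 108, 166, 157, 159, 159, 157, 157, 155, 154, 158, 157, 143, 117, 117, 118, 118, 119, 119, 118, 120, 121, 120, 118, 119, 120, 120, 121, 120, 119] [149, 143, 142, 138, 137, 137, 137, 139, 141, 141, 149, 150, 149, 147, 147, 124, 60, 64, 100, 101, 101, 110, 109, 101, 107, 102, 97, 137, 127, 136, 116, 117, 113, 142, 125, 106, 107, 107, 106, 106, 106, 105, 104, 104, 105, 104]
[ 0.528896   -0.32036609  0.19633813] [0.79414947 0.24791092 0.4567099 ]
psi -1.51 tot [ 31.2  -0.1 -43.6] rows 2 [ 15.6  -0.  -21.8] turn 0.0034 rows 1 0.0034 tiltfix [ 0.003  -0.0022  0.    ] joints [-0.63  0.08  1.77 -0.    1.29  0.97] t 31.8
```

>>> {"fn": "servo_tool", "kwargs": {"plan": [[0, 0, -20, 0.003, -0.002, 0], [0, 0, -19, 0, 0, 0], [22, 0, 0, 0, 0, 0], [5, 0, 15, 0, 0, 0], [5, 0, 15, 0, 0, 0], [8, 0, 12, 0, 0, 0], [7, 0, 12, 0, 0, 0], [6, 0, 12, 0, 0, 0], [5, 0, 13, 0, 0, 0], [5, 0, 13, 0, 0, 0], [4, 0, 12, 0, 0, 0], [0, 0, 0, 0, 0, 0]]}}

```text
t: 32.82
position: [0.6105, -0.3237, 0.1387]
orientation: [3.131, -0.041, 0.061]
contact_force: [37.2, -0.3, 7.7]
width: 0.002
```

```bash
python3 - <<'E'
from rail import *
s=snap('scene','s19');t=snap('top','t19');print(scan(s,-.1),scan(t,-.1));print(sense()['position'],sense()['contact_force'])
E
python3 go.py .604 -.322 .0875 -1.7
```

```text
[146, 148, 175, 198, 169, 145, 80, 159, 216, 193, 190, 129, 175, 173, 173, 215, 207, 161, 169, 160, 159, 158, 160, 160, 159, 158, 159, 159, 132, 119, 121, 123, 122, 120, 121, 122, 122, 121, 123, 123, 123, 123, 123, 122, 121, 121] [90, 68, 67, 62, 61, 61, 62, 64, 80, 80, 136, 151, 153, 152, 151, 143, 122, 121, 107, 104, 103, 123, 127, 111, 112, 108, 102, 136, 103, 108, 113, 120, 119, 146, 128, 109, 110, 110, 108, 109, 109, 108, 108, 107, 108, 107]
[ 0.61016243 -0.32373172  0.13972487] [36.08177985 -0.53906252  7.6003744 ]
psi -1.5 tot [-8.2 -2.  51.9] rows 2 [-4.1 -1.  26. ] turn 0.0035 rows 1 0.0035 tiltfix [ 0.009  -0.0386  0.    ] joints [-0.57  0.26  1.66  0.01  1.18  1.02] t 32.9
```

>>> {"fn": "servo_tool", "kwargs": {"plan": [[0, 0, -15, 0, 0, 0], [0, 0, -15, 0, 0, 0], [0, 0, 0, 0, 0, 0], [0, 0, 0, 0, 0, 0]]}}

```text
t: 33.25
position: [0.5948, -0.3217, 0.16]
orientation: [-3.14, 0.041, 0.003]
contact_force: [0.4, 0.1, -0.0]
width: 0.003
```

```bash
python3 - <<'E'
from rail import *
s=snap('scene','s20');t=snap('top','t20');print(scan(s,-.1)[:14],scan(s,-.115)[:14],scan(t,-.1)[:14],scan(t,-.08)[:14]);print(sense()['position'],sense()['contact_force'])
for th in (.2,.3): print(railpts(th,.09))
im=np.hstack([cv2.resize(s['img'][150:320,80:290],None,fx=1.9,fy=1.9),cv2.resize(t['img'][130:270,360:570],None,fx=1.9,fy=1.9)[:323] if 0 else cv2.resize(t['img'][120:290,360:570],None,fx=1.9,fy=1.9)])
cv2.imwrite('pics/s20c.png',im[:,:,::-1]);print(im.shape)
E
python3 go.py .595 -.322 .17 -1.7
```

```text
[145, 148, 173, 196, 167, 189, 236, 161, 84, 223, 196, 179, 121, 167] [146, 141, 152, 163, 149, 172, 236, 155, 85, 225, 234, 233, 106, 168] [68, 61, 61, 66, 66, 66, 66, 61, 69, 69, 118, 140, 149, 151] [67, 61, 61, 61, 71, 72, 61, 61, 63, 77, 101, 126, 139, 146]
[ 0.59377512 -0.32123114  0.15792492] [-0.04452394  0.08237129 -0.03572202]
[ 0.60028178 -0.32166234  0.10866447]
[ 0.59590702 -0.32153622  0.12580708]
(323, 798, 3)
psi -1.53 tot [  1.2   0.7 -12.1] rows 1 [  1.2   0.7 -12.1] turn 0.003 rows 1 0.003 tiltfix [-0.0028  0.0048  0.    ] joints [-0.58  0.24  1.66 -0.    1.25  1.02] t 33.4
```

View pics/s20c.png

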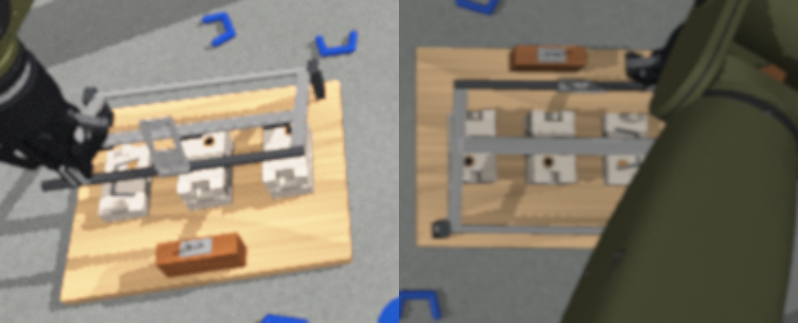

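>>> {"fn": "servo_tool", "kwargs": {"plan": [[0, 0, -20, 0, 0, 0], [0, 0, -20, 0, 0, 0.12], [0, 0, 0, 0, 0, 0.12], [0, 0, 0, 0, 0, 0.12], [0, 0, 0, 0, 0, 0.12], [0, 0, 0, 0, 0, 0.12], [0, 0, 0, 0, 0, 0.12], [0, 0, 0, 0, 0, 0.12], [0, 0, 0, 0, 0, 0.12], [0, 0, 0, 0, 0, 0.12], [0, 0, 0, 0, 0, 0.12], [0, 0, 0, 0, 0, 0.12]], "gripper": 0.47}}

```text
t: 34.35
position: [0.5941, -0.3215, 0.1978]
orientation: [2.449, -1.966, -0.008]
contact_force: [-0.1, -0.1, -0.9]
width: 0.471
```

>>> {"fn": "servo_tool", "kwargs": {"plan": [[0, 0, 0, 0, 0, 0.12], [0, 0, 0, 0, 0, 0.12], [0, 0, 0, 0, 0, 0.01], [0, 0, 0, 0, 0, 0], [0, 0, 0, 0, 0, 0], [0, 0, 0, 0, 0, 0]]}}

```text
t: 34.85
position: [0.5953, -0.3219, 0.2002]
orientation: [2.194, -2.248, -0.003]
contact_force: [-0.3, 1.6, -0.5]
width: 0.472
```

```bash
python3 - <<'E'
from rail import *
s=snap('scene','s21');t=snap('top','t21')
f=np.arange(.2,.6,.02)
for o in (-.12,-.1): print(list(zip(f.round(2),scan(s,o,f))))
w=snap('wrist','w21');print(sense()['width'])
E
python3 go.py .5915 -.3215 .134 -91.7
```

```text
[(np.float64(0.2), 188), (np.float64(0.22), 205), (np.float64(0.24), 213), (np.float64(0.26), 213), (np.float64(0.28), 228), (np.float64(0.3), 235), (np.float64(0.32), 235), (np.float64(0.34), 178), (np.float64(0.36), 124), (np.float64(0.38), 84), (np.float64(0.4), 89), (np.float64(0.42), 114), (np.float64(0.44), 170), (np.float64(0.46), 222), (np.float64(0.48), 227), (np.float64(0.5), 223), (np.float64(0.52), 203), (np.float64(0.54), 149), (np.float64(0.56), 181), (np.float64(0.58), 112)]
[(np.float64(0.2), 166), (np.float64(0.22), 177), (np.float64(0.24), 177), (np.float64(0.26), 188), (np.float64(0.28), 221), (np.float64(0.3), 235), (np.float64(0.32), 231), (np.float64(0.34), 209), (np.float64(0.36), 111), (np.float64(0.38), 81), (np.float64(0.4), 84), (np.float64(0.42), 142), (np.float64(0.44), 192), (np.float64(0.46), 224), (np.float64(0.48), 215), (np.float64(0.5), 194), (np.float64(0.52), 187), (np.float64(0.54), 184), (np.float64(0.56), 165), (np.float64(0.58), 108)]
0.4694826353561317
psi -91.41 tot [-0.4  4.2 67. ] rows 2 [-0.2  2.1 33.5] turn 0.005 rows 1 0.005 tiltfix [ 0.0004  0.0003 -0.    ] joints [-0.57  0.21  1.62  0.    1.31  2.59] t 35.0
```

>>> {"fn": "servo_tool", "kwargs": {"plan": [[0, 5, 15, 0, 0, 0.005], [0, 0, 15, 0, 0, 0], [0, 0, 15, 0, 0, 0], [0, 0, 12, 0, 0, 0], [0, 0, 8, 0, 0, 0], [0, 0, 0, 0, 0, 0], [0, 0, 0, 0, 0, 0]]}}

```text
t: 35.58
position: [0.5905, -0.3216, 0.1351]
orientation: [2.187, -2.255, -0.003]
contact_force: [1.4, 0.5, 1.8]
width: 0.47
```

>>> {"fn": "servo_tool", "kwargs": {"plan": [[0, 0, 0, 0, 0, 0], [0, 0, 0, 0, 0, 0], [0, 0, 0, 0, 0, 0], [0, 0, 0, 0, 0, 0], [0, 0, 0, 0, 0, 0], [0, 0, 0, 0, 0, 0]], "gripper": 0, "force": 20}}

```text
t: 36.08
position: [0.592, -0.3223, 0.1376]
orientation: [-2.186, 2.254, -0.005]
contact_force: [5.8, -0.8, 1.7]
width: 0.131
```

>>> {"fn": "servo_tool", "kwargs": {"plan": [[0, -3.5, 7.5, 0, 0, 0], [0, -2.7, 7.5, 0, 0, 0], [0, -2.3, 8.5, 0, 0, 0], [0, -2.1, 8.6, 0, 0, 0], [0, -1.5, 8.7, 0, 0, 0], [0, -1.1, 8.8, 0, 0, 0], [0, 0, 0, 0, 0, 0], [0, 0, 0, 0, 0, 0]]}}

```text
t: 36.75
position: [0.6049, -0.3225, 0.0843]
orientation: [-2.187, 2.254, -0.003]
contact_force: [9.9, -3.5, -4.0]
width: 0.129
```

```bash
python3 - <<'E'
from rail import *
s=snap('scene','s22')
f=np.arange(-.1,.4,.02)
for o in (-.12,-.1): print(list(zip(f.round(2).tolist(),scan(s,o,f))))
E
```

```text
[(-0.1, 198), (-0.08, 198), (-0.06, 181), (-0.04, 162), (-0.02, 162), (0.0, 132), (0.02, 105), (0.04, 87), (0.06, 87), (0.08, 82), (0.1, 88), (0.12, 97), (0.14, 118), (0.16, 144), (0.18, 173), (0.2, 189), (0.22, 205), (0.24, 213), (0.26, 203), (0.28, 207), (0.3, 207), (0.32, 197), (0.34, 196), (0.36, 196), (0.38, 194)]
[(-0.1, 190), (-0.08, 173), (-0.06, 157), (-0.04, 157), (-0.02, 145), (0.0, 123), (0.02, 99), (0.04, 99), (0.06, 81), (0.08, 82), (0.1, 89), (0.12, 104), (0.14, 129), (0.16, 134), (0.18, 142), (0.2, 142), (0.22, 161), (0.24, 167), (0.26, 181), (0.28, 219), (0.3, 234), (0.32, 238), (0.34, 238), (0.36, 221), (0.38, 205)]
```

>>> {"fn": "servo_tool", "kwargs": {"plan": [[0, -1.5, 6, 0, 0, 0], [0, -0.5, 6, 0, 0, 0], [0, 0, 4, 0, 0, 0], [0, 0, 2, 0, 0, 0], [0, 0, 0, 0, 0, 0], [0, 0, 0, 0, 0, 0]]}}

```text
t: 37.3
position: [0.6058, -0.3226, 0.0671]
orientation: [2.187, -2.255, -0.0]
contact_force: [5.0, -3.3, -2.4]
width: 0.131
```

```bash
python3 - <<'E'
from rail import *
s=snap('scene','s23')
f=np.arange(-.14,.24,.02)
for o in (-.12,-.1): print(list(zip(f.round(2).tolist(),scan(s,o,f))))
E
```

```text
[(-0.14, 193), (-0.12, 191), (-0.1, 155), (-0.08, 155), (-0.06, 110), (-0.04, 87), (-0.02, 87), (0.0, 87), (0.02, 96), (0.04, 116), (0.06, 116), (0.08, 133), (0.1, 154), (0.12, 164), (0.14, 163), (0.16, 163), (0.18, 169), (0.2, 176), (0.22, 185)]
[(-0.14, 202), (-0.12, 172), (-0.1, 172), (-0.08, 131), (-0.06, 92), (-0.04, 92), (-0.02, 84), (0.0, 88), (0.02, 94), (0.04, 94), (0.06, 120), (0.08, 145), (0.1, 171), (0.12, 176), (0.14, 179), (0.16, 166), (0.18, 161), (0.2, 156), (0.22, 179)]
```

>>> {"fn": "servo_tool", "kwargs": {"plan": [[0, 0, 2, 0, 0, 0], [0, 0, 2, 0, 0, 0], [0, 0, 0, 0, 0, 0], [0, 0, 0, 0, 0, 0]]}}

```text
t: 37.68
position: [0.6058, -0.3226, 0.0669]
orientation: [2.187, -2.254, -0.001]
contact_force: [-2.9, 0.8, 13.3]
width: 0.133
```

>>> {"fn": "servo_tool", "kwargs": {"plan": [[0, 0, -4, 0, 0, 0], [0, 0, 0, 0, 0, 0], [0, 0, 0, 0, 0, 0], [0, 0, -12, 0, 0, 0], [0, 0, -30, 0, 0, 0], [0, 0, -35, 0, 0, 0], [0, 0, -35, 0, 0, 0], [0, 0, -25, 0, 0, 0], [0, 0, 0, 0, 0, -0.12], [0, 0, 0, 0, 0, -0.12], [0, 0, 0, 0, 0, -0.12], [0, 0, 0, 0, 0, -0.12]], "gripper": 0.4}}

```text
t: 38.68
position: [0.6056, -0.322, 0.2058]
orientation: [-2.666, 1.662, 0.002]
contact_force: [-0.1, 0.1, -0.4]
width: 0.401
```

>>> {"fn": "servo_tool", "kwargs": {"plan": [[0, 0, 0, 0, 0, -0.12], [0, 0, 0, 0, 0, -0.12], [0, 0, 0, 0, 0, -0.12], [0, 0, 0, 0, 0, -0.12], [0, 0, 0, 0, 0, -0.12], [0, 0, 0, 0, 0, -0.12], [0, 0, 0, 0, 0, -0.12], [0, 0, 0, 0, 0, -0.12], [0, 0, 0, 0, 0, -0.12], [0, 0, 0, 0, 0, 0], [0, 0, 0, 0, 0, 0]], "gripper": 0}}

```text
t: 39.6
position: [0.6057, -0.3221, 0.2055]
orientation: [-3.14, 0.069, 0.001]
contact_force: [-0.5, -0.1, -0.1]
width: -0.005
```

```bash
python3 - <<'E'
from rail import *
s=snap('scene','s24');t=snap('top','t24');w=snap('wrist','w24');print(sense()['position'])
f=np.arange(-.14,.24,.04)
print(list(zip(f.round(2).tolist(),scan(s,-.1,f))))
# leaf: sample scene along candidate angles at radii 20,40,60 mm
g=s['img'].astype(float).mean(2)
def samp(d,X):
    g=d['img'].astype(float).mean(2);u,v=proj(d,X).round().astype(int)
    return int(g[v,u]) if 0<=v<400 and 0<=u<640 else -1
for ph in np.arange(.8,2.3,.1):
    P=lambda r,y:np.array([.608+r*np.cos(ph)-y*.029,-.2318-y,.0735+r*np.sin(ph)])
    print(ph.round(2),[samp(s,P(r,y)) for r in(.02,.045,.064,.08) for y in(-.013,0,.013)],[samp(w,P(r,y)) for r in(.02,.045,.064,.08) for y in(-.013,0,.013)])
E
python3 go.py .533 -.2295 .2 -1.7
```

```text
[ 0.60587018 -0.32222418  0.20553059]
[(-0.14, 195), (-0.1, 166), (-0.06, 88), (-0.02, 80), (0.02, 90), (0.06, 115), (0.1, 164), (0.14, 171), (0.18, 155), (0.22, 172)]
0.8 [125, 119, 114, 193, 191, 194, 201, 202, 204, 207, 207, 208] [162, 163, 163, 138, 141, 142, 114, 112, 160, 167, 114, 158]
0.9 [115, 115, 105, 152, 142, 150, 189, 177, 195, 197, 200, 198] [161, 149, 145, 140, 169, 169, 148, 141, 139, 159, 109, 145]
1.0 [115, 107, 105, 110, 116, 79, 119, 100, 119, 123, 122, 130] [128, 106, 102, 139, 161, 165, 147, 141, 154, 162, 139, 139]
1.1 [107, 106, 107, 105, 103, 80, 106, 107, 84, 103, 87, 83] [94, 97, 96, 143, 169, 161, 171, 133, 163, 178, 138, 168]
1.2 [108, 106, 104, 107, 124, 121, 131, 135, 132, 161, 110, 150] [96, 97, 99, 82, 95, 95, 154, 120, 100, 169, 143, 166]
1.3 [114, 105, 115, 117, 159, 121, 147, 152, 147, 196, 127, 152] [92, 93, 95, 94, 102, 107, 94, 97, 120, 93, 91, 125]
1.4 [124, 107, 115, 113, 148, 108, 136, 141, 111, 140, 127, 146] [111, 120, 94, 95, 135, 104, 130, 124, 134, 137, 95, 109]
1.5 [124, 128, 135, 131, 196, 110, 164, 156, 154, 235, 157, 159] [108, 147,
[... 398 characters left out ...]
37, 141, 191, 104, 132, 152]
1.9 [175, 140, 152, 235, 236, 165, 108, 145, 151, 185, 187, 187] [130, 98, 118, 136, 195, 121, 134, 131, 191, 157, 157, 158]
2.0 [176, 132, 151, 234, 235, 157, 152, 158, 157, 200, 185, 188] [119, 97, 111, 137, 194, 134, 131, 136, 152, 160, 159, 159]
2.1 [176, 132, 165, 235, 234, 151, 185, 183, 183, 227, 184, 189] [99, 99, 121, 136, 193, 190, 116, 114, 87, 151, 153, 174]
2.2 [164, 122, 165, 234, 234, 156, 189, 187, 189, 231, 192, 193] [98, 94, 125, 137, 191, 190, 155, 152, 155, 160, 132, 121]
psi -2.46 tot [-76.8 -89.5   5.6] rows 4 [-19.2 -22.4   1.4] turn -0.0133 rows 1 -0.0133 tiltfix [-0.0004  0.0005  0.    ] joints [-0.57  0.22  1.59  0.    1.32  1.05] t 39.8
```

>>> {"fn": "servo_tool", "kwargs": {"plan": [[-19.2, -22.4, 0, 0, 0, -0.013], [-19.2, -22.4, 0, 0, 0, 0], [-19.2, -22.4, 0, 0, 0, 0], [-19.2, -22.4, 0, 0, 0, 0], [0, 0, 30, 0, 0, 0], [0, 0, 30, 0, 0, 0], [0, 0, 28, 0, 0, 0], [0, 0, 0, 0, 0, 0], [0, 0, 0, 0, 0, 0]]}}

```text
t: 40.5
position: [0.5308, -0.2297, 0.1161]
orientation: [-3.139, 0.046, 0.006]
contact_force: [0.4, 0.5, 0.6]
width: 0.0
```

>>> {"fn": "servo_tool", "kwargs": {"plan": [[12, 0, 0, 0, 0, 0], [12, 0, 0, 0, 0, 0], [12, 0, 0, 0, 0, 0], [10, 0, 0, 0, 0, 0], [10, 0, 0, 0, 0, 0], [10, 0, 0, 0, 0, 0], [10, 0, 0, 0, 0, 0], [10, 0, 0, 0, 0, 0], [10, 0, 0, 0, 0, 0], [10, 0, 0, 0, 0, 0], [10, 0, 0, 0, 0, 0], [0, 0, 0, 0, 0, 0]]}}

```text
t: 41.5
position: [0.65, -0.2336, 0.1177]
orientation: [3.141, -0.044, 0.002]
contact_force: [-0.7, 0.5, 1.3]
width: 0.002
```

```bash
python3 go.py .668 -.2335 .088 -1.7; python3 - <<'E'
from rail import *
s=snap('scene','s25');f=np.arange(-.14,.24,.04)
print(list(zip(f.round(2).tolist(),scan(s,-.1,f))),sense()['contact_force'])
E
```

```text
psi -1.59 tot [18.  -0.6 29.7] rows 1 [18.  -0.6 29.7] turn 0.002 rows 1 0.002 tiltfix [ 0.     -0.0016  0.    ] joints [-0.42  0.31  1.65  0.    1.18  1.18] t 41.5
[(-0.14, 207), (-0.1, 177), (-0.06, 97), (-0.02, 88), (0.02, 99), (0.06, 126), (0.1, 177), (0.14, 185), (0.18, 168), (0.22, 185)] [ 0.36297499 -0.46357864 -0.73765323]
```

>>> {"fn": "servo_tool", "kwargs": {"plan": [[9, 0, 6, 0, 0, 0], [9, 0, 8, 0, 0, 0], [1, 0, 8, 0, 0, 0], [0, 0, 7, 0, 0, 0], [0, 0, 0, 0, 0, 0], [0, 0, 0, 0, 0, 0]]}}

```text
t: 42.05
position: [0.666, -0.2339, 0.0873]
orientation: [-3.14, 0.044, 0.004]
contact_force: [0.0, 0.5, 0.1]
width: -0.006
```

>>> {"fn": "servo_tool", "kwargs": {"plan": [[0, 0, 2, 0, 0, 0], [0, 0, 2, 0, 0, 0], [0, 0, 2, 0, 0, 0], [0, 0, 0, 0, 0, 0], [0, 0, 0, 0, 0, 0]]}}

```text
t: 42.47
position: [0.6668, -0.2342, 0.0826]
orientation: [-3.141, 0.044, 0.0]
contact_force: [0.1, 0.2, 0.7]
width: 0.0
```

>>> {"fn": "servo_tool", "kwargs": {"plan": [[0, 0, 2, 0, 0, 0], [0, 0, 2, 0, 0, 0], [0, 0, 0, 0, 0, 0], [0, 0, 0, 0, 0, 0]]}}

```text
t: 42.8
position: [0.6668, -0.2341, 0.0782]
orientation: [-3.141, 0.044, 0.001]
contact_force: [0.1, -0.3, 1.6]
width: -0.002
```

>>> {"fn": "servo_tool", "kwargs": {"plan": [[0, 0, 2, 0, 0, 0], [0, 0, 2, 0, 0, 0], [0, 0, 0, 0, 0, 0], [0, 0, 0, 0, 0, 0]]}}

```text
t: 43.13
position: [0.6671, -0.2342, 0.0753]
orientation: [-3.141, 0.044, 0.0]
contact_force: [-1.7, -0.4, 4.2]
width: 0.002
```

>>> {"fn": "servo_tool", "kwargs": {"plan": [[0, 0, 2, 0, 0, 0], [0, 0, 0, 0, 0, 0], [0, 0, 0, 0, 0, 0]]}}

```text
t: 43.38
position: [0.6671, -0.2343, 0.0749]
orientation: [3.141, -0.044, -0.0]
contact_force: [-6.0, 2.0, 10.0]
width: -0.001
```

>>> {"fn": "servo_tool", "kwargs": {"plan": [[0, 0, -15, 0, 0, 0], [0, 0, -35, 0, 0, 0], [0, 0, -35, 0, 0, 0], [0, 0, -35, 0, 0, 0], [-20, 0, -30, 0, 0, 0], [-30, -10, 0, 0, 0, 0], [-30, -10, 0, 0, 0, 0], [0, 0, 0, 0, 0, 0], [0, 0, 0, 0, 0, 0]]}}

```text
t: 44.13
position: [0.5864, -0.2114, 0.2224]
orientation: [-3.141, 0.044, 0.0]
contact_force: [0.4, -0.5, 0.1]
width: 0.002
```

```bash
python3 - <<'E'
from rail import *
from tf import tfit
from hand import handle
s=snap('scene','s26');w=snap('wrist','w26');t=snap('top','t26');p=sense()['position'];print(p)
f=np.arange(-.14,.24,.04)
print(list(zip(f.round(2).tolist(),scan(s,-.1,f))),scan(s,.1,f))
# strip along the leaf direction at y-offsets, at z=.075: wrist grey levels from rail (x=.608) to beyond block
for y in(-.025,-.013,.0,.013,.025):
    print(y,[int(w['img'][tuple(proj(w,[.600+r-.029*y,-.2318-.029*r-y,.067]).round().astype(int)[::-1])].astype(int).mean()) for r in np.arange(0,.1,.006)])
for xy in [(.537,-.13),(.534,-.23)]: print(tfit(w,xy,.064,150)[2])
for xy in [(.634,.2),(.635,.104)]: print(handle(t,np.array(xy),.016)[::2][0],handle(t,np.array(xy),.016)[2])
for xy in [(.64,.42)]: print('stub/mug t0 vs now')
a=load('top0')['img'].astype(int);b=t['img'].astype(int);df=np.abs(a-b).sum(2)
for n,(u,v) in dict(mug=(285,102),jar=(346,90),stub=(173,162)).items(): print(n,df[v-18:v+18,u-18:u+18].max())
# leaf region colour in wrist: saturation (steel vs wood)
H,S,V=cv2.split(cv2.cvtColor(w['img'],cv2.COLOR_RGB2HSV))
u0,v0=proj(w,[.67,-.19,.067]).astype(int);u1,v1=proj(w,[.60,-.28,.067]).astype(int);print(u0,v0,u1,v1)
sub=S[v0-12:v1+4,u0:u1];print('\n'.join(''.join('#' if q>90 else ('+' if q>45 else '.') for q in r) for r in sub[::2]))
E
```

```text
[ 0.58850614 -0.21228658  0.22294873]
[(-0.14, 204), (-0.1, 175), (-0.06, 94), (-0.02, 86), (0.02, 96), (0.06, 123), (0.1, 174), (0.14, 182), (0.18, 164), (0.22, 182)] [190, 146, 94, 85, 110, 149, 203, 175, 165, 162]
-0.025 [97, 94, 116, 163, 150, 135, 164, 110, 109, 111, 108, 145, 112, 133, 136, 135, 136]
-0.013 [138, 156, 122, 151, 153, 154, 153, 151, 151, 152, 152, 153, 155, 132, 132, 132, 133]
0.0 [140, 156, 122, 143, 152, 151, 147, 138, 141, 143, 134, 158, 157, 136, 134, 134, 135]
0.013 [137, 156, 121, 149, 154, 152, 153, 155, 150, 133, 155, 155, 155, 136, 132, 137, 135]
0.025 [86, 92, 128, 166, 159, 141, 161, 103, 98, 91, 108, 127, 110, 126, 132, 136, 138]
[ 520.6 -106.8  160.8   35.1  178.6]
[ 513.4 -229.8  166.4   47.8   88. ]
[283.28976035 100.85548293] [793.3 142.4 124.   99.8  39.3]
[283.28976035 100.85548293] [793.3 142.4 124.   99.8  39.3]
stub/mug t0 vs now
mug 42
jar 55
stub 43
292 101 387 172
...............................................................................................
..................................................................................
[... 3345 characters left out ...]
+++#+++#++#+#+#++++##+####+#
...........................................................................................+..+
...............................................................................................
...............................................................................................
...............................................................................................
...............................................................................................
++++++++++++++++++++++++++++++......................................++.++.+..+......+++++++++++
##############################++.................................++############################
```

```bash
python3 - <<'E'
from m import *
d=load('t26');hsv=cv2.cvtColor(d['img'],cv2.COLOR_RGB2HSV);H,S,V=cv2.split(hsv)
o=np.zeros_like(V,bool);o[138:188,240:325]=1
for m,c,s in blobs(d,o&(S>120)&(H<14),30): print(c.round(),s[4],np.round(prect(d,m,.016),1))
from workcell import close_job
print(sense()['t'],close_job())
E
```

```text
[260. 163.] 171 [635.9 201.5  57.2  35.4  89.3]
[299. 162.] 171 [635.9 104.9  57.1  32.9  89.3]
the job is handed in; nothing more can be done
44.2833 None
```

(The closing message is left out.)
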